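Set up the soap weighing station

ROBOT

A 6-joint arm with a two-finger parallel gripper is mounted at the origin on the work surface. World frame = base frame: x ahead of the robot, y to its left, z up, the work surface at z = 0. Lengths are in mm, angles in rad, forces in N, time in s.
With the tool pointing down it reaches from about 350 to 775 mm from the base axis. Payload 7.3 kg.
Tool frame: the origin (TCP) lies midway between the tips of the shut fingers; the grasp point (between the pads) lies 19 mm behind it (bot.pinch_z is the z of the grasp point in the tool frame, in mm); z points along the fingers, y is the line along which they close (so a half turn about z gives the same grasp; the last joint's range is limited). The gripper opens to 92 mm and grips with 3 to 60 N. Pads are 19 mm wide; open, the fingers measure 130 mm over their backs; the gripper's body (75 mm by 190 mm) begins 47 mm behind the grasp point.
Start: joints at [-0.146, 0.342, 1.524, -0, 1.275, -0.146], TCP at [525.019, 0.019, 226.741] pointing down, gripper open.
Joint ranges: [-2.53, 2.53], [-0.77, 2.02], [0.04, 2.7], [-1, 4.14], [0.28, 2.66], [-3.11, 3.11]. Speed limits (rad/s): [2.57, 2.57, 3.14, 3.14, 3.14, 3.14].

INTERFACE

Orientations are given as [roll, pitch, yaw] about the fixed x, y, z axes, in that order (R = Rz(yaw) Ry(pitch) Rx(roll)).
In Python, from rig import bot gives the robot as it stands. The module is installed in compiled form; this text tells all that it offers.
- The arm moves only by the shell command python3 -m inch 'ROWS' [FORCE]. ROWS is JSON, a list of rows, each an object with "hand": the opening, from 0 (shut) to 1 (fully open); "dp": the shift along the tool's x, y, z in mm, a list of three; "dr": the turn, a rotation vector about the tool's x, y, z in degrees, a list of three. A call has 1 to 12 rows; each row is the pose to reach, as a shift and turn from the pose commanded when the call began, along the tool's axes at that moment; what a row does not reach only later rows make up. A row lasts 1/12 s, in which the tool goes at most 41.7 mm and 7.16 degrees, less where a joint would pass 70% of its speed; a pose out of reach is approached as far as the arm can. A call with a gripper value outside its range is refused whole. The fingers move at their own pace and stop on an object; FORCE is the grip in N (left out, the last holds). Time passes only in rows, so rows that repeat a pose let the fingers close. It gives the time, the measured TCP pose, the force, the opening and the grip force at its end, in the units of the state.
- bot.sense(): the state, without advancing time (a new reading comes with each control period).
- bot.camera(name): name is "scene" or "side" or "wrist"; returns a dict with "img" (400x640x3 uint8, red, green, blue), "vfov" (degrees; the focal length in pixels is half the picture's height over the tangent of half this angle, whatever the lens; pixels are square), "cx", "cy" (the principal point, pixels), "R" (3x3) and "t" (3): a world point X has camera coordinates R X + t. Camera axes: x right, y down, z forward; pixel columns grow to the right and rows downward; lengths in mm; the calibration is good to about 2 mm. A picture is of the moment at which its call begins. There is no depth.
- bot.sign_off(): hands the job in; it is judged then, once.
Trained networks look in the newest picture that a camera, given by its name, has taken for a name from the list of things; names that differ only in an ending like _2 or _b are one class to them, and where a whole thing is asked for, a point or a joint stands for the part that bears it (a point fixed in the world has none). Each returns a list of dicts, best first, with "score" (0 to 1); they miss things now and then, are a little off and sometimes report something else, mostly with a low value. They report only what shows in the picture. A call takes as long as a camera call. They do not tell look-alikes from the thing itself.
- bot.recognise(thing, camera): "at" ([x, y, z] in mm, in the coordinates of the camera as it stood for that picture, good to about 4 mm: the middle of the surface that is visible of it).
- bot.tip_of(thing, camera): "at" ([x, y, z] in mm, in the coordinates of the camera as it stood for that picture, good to about 4 mm: a listed point, or the origin of a listed thing).
The state is a dict: "t": time; "q": joint angles; "qd": joint speeds; "tau": joint torques, N m; "ee_pos": TCP position; "orientation": TCP orientation; "force": force on the tool from outside, world axes, zero at the start; "ft_torque": the same for the moment, N m; "opening": finger opening in mm; "grip_force": force on a finger pad.
Only numpy, scipy, OpenCV 4.12 (cv2) and the standard library are available. Lean on these libraries where they do the work, as an engineer would, in place of code of your own. Each camera call takes 0.05 s, during which the arm holds its last target. There are 200 camera calls.

TASK

Get the soap bench ready for weighing out: lift the cap off every bottle that has one and stand each cap, closed end up, in a cell of its own in the cap rack, and lay every spatula that is out flat in its own pocket of the tray, flat underside down and blade in the wide end. When all of that is done, press the scale's button fully down and let it go to zero the scale. Leave the bottles standing in their crate, and do not disturb the bowl on the scale, the black bottle or the amber jar.

Things in the scene. Friction and masses are not known exactly. Their poses are not given: they have to be found in the camera images.
- crate: Open wooden crate, fixed, 212 x 212 mm, walls 50 mm high and 8 mm thick, floor top 8 mm above the table. Origin: centre of its underside; x and y along its sides, z up. The four pump bottles stand in it, one in each quarter.
- rack: Cap rack, fixed: a low light-wood box 62 mm (its x) by 224 mm (its y) and 20 mm high, floor 4 mm thick, walls and dividers 4 mm thick. Four cells in one row along its y axis, each 54 x 51 mm inside, centres at y = -82.5, -27.5, 27.5, 82.5 mm (x = 0). Origin: centre of its underside; z up.
- tray: Fixed grey tray, 198 (its x) x 230 (y) x 9 mm, floor 4 mm thick. Three pockets 5 mm deep, centre lines y = -74, 0, 74 mm, from x = -95 to 95 mm: beyond x = 2 mm (the end away from the robot) 66 mm wide for the blade, before it only 40 mm for the handle. A spatula lies right with its origin at x = 0 on a centre line (play about 8 mm). Origin: centre of the underside; z up.
- scale: Kitchen scale, fixed, 160 x 160 mm, white, 34 mm high with a steel plate to 37 mm. The glass bowl stands on its plate. Origin: centre of its underside; x points away from the robot, z up.
- tare (a joint): Travel of the scale's round button (black, 24 mm across, at the scale's front left corner) in m: 0 released, 0.006 fully down. Sprung: about 4 N pushes it fully down. It is pressed straight down and comes back up.
- tare_top (a point): Centre of the top face of the scale's button when released.
- bowl: Glass weighing bowl on the scale, 96 mm wide, 45 mm high. Origin: centre of its underside. Leave alone.
- dispenser: Closed black bottle, 52 mm wide, 165 mm high, to the left of the crate. Origin: centre of its underside. Leave alone.
- pigment: Amber jar with a dark lid, 60 mm wide, 70 mm high, beyond the rack. Origin: centre of its underside. Leave alone.
- bottle1: Aluminium pump bottle, 56 mm wide, loose, 0.3 to 0.55 kg: its body is 115 mm high, with a thin white pump (22 mm wide at its foot) standing another 38 mm above that. Origin: centre of its underside; z up.
- bottle2: Aluminium pump bottle, 56 mm wide, loose, 0.3 to 0.55 kg: its body is 115 mm high, with a thin white pump (22 mm wide at its foot) standing another 38 mm above that. Origin: centre of its underside; z up.
- bottle3: Aluminium pump bottle, 56 mm wide, loose, 0.3 to 0.55 kg: its body is 95 mm high, with a thin white pump (22 mm wide at its foot) standing another 38 mm above that. Origin: centre of its underside; z up.
- bottle4: Aluminium pump bottle, 56 mm wide, loose, 0.3 to 0.55 kg: its body is 95 mm high, with a thin white pump (22 mm wide at its foot) standing another 38 mm above that. Origin: centre of its underside; z up.
- cap1: White plastic cap: a tube 40 mm wide, 50 mm high, closed on top, open below (inside 33 mm wide, 45 mm deep), 30 g. Starts loose over the pump of bottle1, its rim on the bottle's body; lift 40 mm to clear. Some bottles may lack a cap (absent ones read None). Origin: centre of its open lower rim; z towards its closed top.
- cap2: White plastic cap: a tube 40 mm wide, 50 mm high, closed on top, open below (inside 33 mm wide, 45 mm deep), 30 g. Starts loose over the pump of bottle2, its rim on the bottle's body; lift 40 mm to clear. Some bottles may lack a cap (absent ones read None). Origin: centre of its open lower rim; z towards its closed top.
- cap3: White plastic cap: a tube 40 mm wide, 50 mm high, closed on top, open below (inside 33 mm wide, 45 mm deep), 30 g. Starts loose over the pump of bottle3, its rim on the bottle's body; lift 40 mm to clear. Some bottles may lack a cap (absent ones read None). Origin: centre of its open lower rim; z towards its closed top.
- cap4: White plastic cap: a tube 40 mm wide, 50 mm high, closed on top, open below (inside 33 mm wide, 45 mm deep), 30 g. Starts loose over the pump of bottle4, its rim on the bottle's body; lift 40 mm to clear. Some bottles may lack a cap (absent ones read None). Origin: centre of its open lower rim; z towards its closed top.
- spatula1: Spatula, 170 mm long, 80 g: wooden handle 95 x 24 x 14 mm (x from -85 to 10 mm), thin black blade 75 x 50 x 5 mm (x from 10 to 85 mm). Balances at x = -16 mm. Handle and blade are flush below. Origin: on the underside, midway along; x towards the blade, y across, z up. Two or three lie flat on a paper sheet, some turned round (absent ones read None).
- spatula1_blade (a point): Point on the underside of spatula1's blade, 5 mm from its tip.
- spatula2: Spatula, 170 mm long, 80 g: wooden handle 95 x 24 x 14 mm (x from -85 to 10 mm), thin black blade 75 x 50 x 5 mm (x from 10 to 85 mm). Balances at x = -16 mm. Handle and blade are flush below. Origin: on the underside, midway along; x towards the blade, y across, z up. Two or three lie flat on a paper sheet, some turned round (absent ones read None).
- spatula2_blade (a point): Point on the underside of spatula2's blade, 5 mm from its tip.
- spatula3: Spatula, 170 mm long, 80 g: wooden handle 95 x 24 x 14 mm (x from -85 to 10 mm), thin black blade 75 x 50 x 5 mm (x from 10 to 85 mm). Balances at x = -16 mm. Handle and blade are flush below. Origin: on the underside, midway along; x towards the blade, y across, z up. Two or three lie flat on a paper sheet, some turned round (absent ones read None).
- spatula3_blade (a point): Point on the underside of spatula3's blade, 5 mm from its tip.
Not all that is in view belongs to the job. What is shaped like the cap2 but red is not meant. Leave any turquoise look-alike of the spatula2 alone.

How it is judged (in metres and radians):
On the way, in this order (a step that is already met when the one before it is completed fails the run):
1. every cap stands in the rack and every spatula lies in its tray pocket (x of cap1 in the frame of rack between -0.03 and 0.03 m and y of cap1 in the frame of rack between -0.112 and 0.112 m and z of cap1 in the frame of rack between 0 and 0.009 m and angle between each of cap1, cap2, cap3, cap4's own z axis and vertical below 0.12 rad and x of cap2 in the frame of rack between -0.03 and 0.03 m and y of cap2 in the frame of rack between -0.112 and 0.112 m and z of cap2 in the frame of rack between 0 and 0.009 m and x of cap3 in the frame of rack between -0.03 and 0.03 m and y of cap3 in the frame of rack between -0.112 and 0.112 m and z of cap3 in the frame of rack between 0 and 0.009 m and x of cap4 in the frame of rack between -0.03 and 0.03 m and y of cap4 in the frame of rack between -0.112 and 0.112 m and z of cap4 in the frame of rack between 0 and 0.009 m and x of spatula1 in the frame of tray between -0.02 and 0.02 m and y of spatula1 in the frame of tray between -0.115 and 0.115 m and z of spatula1 in the frame of tray between 0 and 0.0072 m and z of spatula1_blade in the frame of tray between 0 and 0.0072 m and x of each of spatula1_blade, spatula2_blade, spatula3_blade in the frame of tray above 0.04 m and angle between each of spatula1, spatula2, spatula3's own z axis and vertical below 0.1 rad and x of spatula2 in the frame of tray between -0.02 and 0.02 m and y of spatula2 in the frame of tray between -0.115 and 0.115 m and z of spatula2 in the frame of tray between 0 and 0.0072 m and z of spatula2_blade in the frame of tray between 0 and 0.0072 m and x of spatula3 in the frame of tray between -0.02 and 0.02 m and y of spatula3 in the frame of tray between -0.115 and 0.115 m and z of spatula3 in the frame of tray between 0 and 0.0072 m and z of spatula3_blade in the frame of tray between 0 and 0.0072 m), for 0.2 s.
2. then the scale's button is pressed down (at least 4 mm) (value of joint tare above 0.004 m), for 0.05 s.
At the end, for the whole second after the job is handed in: Each cap stands closed end up (0.12 rad) on a rack cell's floor; each spatula lies flat on a tray pocket's floor, blade in the wide end, its middle within 20 mm of the tray's lengthwise; all at rest, bottles upright in the crate, button released (all of step 1 and linear speed of each of cap1, cap2, cap3, cap4, spatula1, spatula2, spatula3 below 0.03 m/s and angle between each of bottle1, bottle2, bottle3, bottle4's own z axis and vertical below 0.15 rad and horizontal distance between each of bottle1, bottle2, bottle3, bottle4 and crate below 0.13 m and value of joint tare below 0.002 m); the robot touches nothing.
It fails at once if a bottle is knocked over (angle between any of bottle1, bottle2, bottle3, bottle4's own z axis and vertical above 0.6 rad).
It fails at once if the bowl, the black bottle or the amber jar is moved by more than 30 mm or tipped (distance of any of bowl, dispenser, pigment from where it was at the start of the episode above 0.03 m or angle between any of bowl, dispenser, pigment's own z axis and vertical above 0.4 rad).
Of cap1, cap2, cap3, cap4 only 3 to 4 are there at a start; the rules pass over those that are not, and their reading is None.
Of spatula1, spatula2, spatula3 only 2 to 3 are there at a start; the rules pass over those that are not, and their reading is None.
At some moment in a run one of spatula1, spatula2, spatula3 may be knocked a few centimetres aside while the robot is not near it.
It also fails if it takes over 210 s, if anything falls off the work surface, if the arm or the gripper's body presses on something with over 40 N, if the wrist force passes 120 N, or if a joint passes its speed limit or range.

## Working session

There is one attempt and no reset: what is moved stays moved. The work goes in short steps, Python scripts to look and compute and a shell command to move; the robot and the scene stay as the last step left them, time stands still between calls to the robot, and variables do not carry over. Pictures are saved under pics/ and viewed, at most 17 in all, crops included, and the job is handed in when it is done.

```bash
mkdir -p pics; cat > h.py <<'E'
import numpy as np, cv2
from rig import bot
def toworld(c,p):
    return np.array(c["R"]).T@(np.array(p)-np.array(c["t"]))
def f(c): return 200/np.tan(np.radians(c["vfov"])/2)
def plane(c,u,v,z):
    R=np.array(c["R"]);t=np.array(c["t"]);o=-R.T@t
    d=R.T@np.array([(u-c["cx"])/f(c),(v-c["cy"])/f(c),1]); return o+d*(z-o[2])/d[2]
def proj(c,X):
    p=np.array(c["R"])@np.array(X,float)+np.array(c["t"]); return p[:2]/p[2]*f(c)+[c["cx"],c["cy"]]
def save(c,n): cv2.imwrite("pics/"+n+".png",c["img"][:,:,::-1])
def det(thing,cam,c,fn="tip_of",m=0.3):
    for d in getattr(bot,fn)(thing,cam):
        if d["score"]>m:
            w=toworld(c,d["at"]); print(cam,fn,thing,round(d["score"],2),w.round(0),proj(c,w).round(0))
E
python3 - <<'E'
from h import *
for n in ("scene","side","wrist"):
    c=bot.camera(n); save(c,n+"0")
    if n!="wrist":
      for t in "crate rack tray scale tare_top bottle1 cap1 spatula1 spatula1_blade bowl dispenser pigment".split(): det(t,n,c)
print(bot.sense(),bot.pinch_z)
E
```

```text
scene tip_of crate 0.66 [ 374. -232.    3.] [238. 190.]
scene tip_of crate 0.59 [528. 310.  -1.] [374. 174.]
scene tip_of rack 0.7 [677.  31.  -3.] [329. 228.]
scene tip_of tray 0.63 [471.   1.  -6.] [300. 190.]
scene tip_of scale 0.75 [ 725. -256.   -3.] [265. 267.]
scene tip_of tare_top 0.5 [ 667. -202.   58.] [271. 241.]
scene tip_of bottle1 0.76 [568. 269.   9.] [370. 183.]
scene tip_of bottle1 0.62 [475. 260.   9.] [358. 167.]
scene tip_of bottle1 0.54 [568. 363.   5.] [390. 176.]
scene tip_of bottle1 0.44 [480. 362.  10.] [380. 159.]
scene tip_of cap1 0.65 [573. 365. 126.] [396. 160.]
scene tip_of cap1 0.5 [708. 298.  -4.] [393. 210.]
scene tip_of cap1 0.46 [476. 363. 106.] [383. 145.]
scene tip_of cap1 0.45 [574. 270. 126.] [375. 168.]
scene tip_of spatula1 0.96 [ 367. -564.    4.] [156. 218.]
scene tip_of spatula1 0.73 [ 444. -312.    0.] [225. 211.]
scene tip_of spatula1 0.57 [ 364. -307.   -1.] [219. 195.]
scene tip_of spatula1 0.56 [473. 263.   8.] [359. 166.]
scene tip_of bowl 0.87 [ 755. -254.   37.] [267. 269.]
scene tip_of dispenser 0.6 [582. 508.   5.] [423. 167.]
sce
[... 1328 characters left out ...]
3.  14.  -3.] [263. 219.]
{'t': 1.35, 'q': array([-1.45999646e-01,  3.42006566e-01,  1.52409636e+00,  1.79959800e-05,
        1.27540783e+00, -1.46009736e-01]), 'qd': array([ 0.0006713 , -0.00088526, -0.00010568, -0.00074568, -0.00021212,
        0.00024052]), 'tau': array([-6.04559009e-04, -4.31142783e+01, -2.44469476e+01,  7.17927539e-02,
        4.85592079e-02,  1.62470762e-06]), 'ee_pos': array([5.25019005e+02, 2.51852909e-02, 2.26738369e+02]), 'orientation': array([ 3.14150912e+00, -5.11864034e-06,  1.57080118e+00]), 'force': array([ 0.20512757,  0.72224712, -0.32754228]), 'ft_torque': array([-0.00608272,  0.00986244, -0.02560423]), 'grip_force': 0.0, 'opening': 91.72580080944347} -18.8
```

View pics/scene0.png

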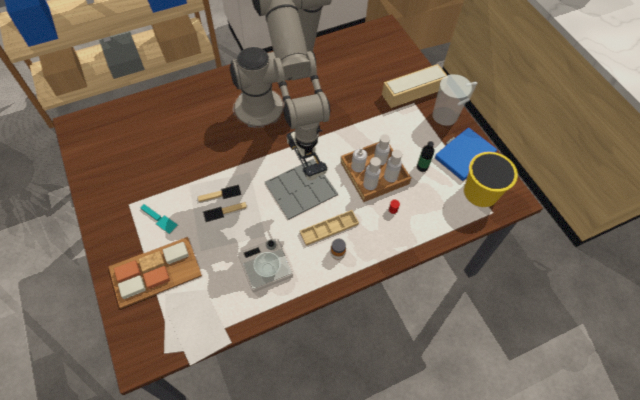

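View pics/side0.png

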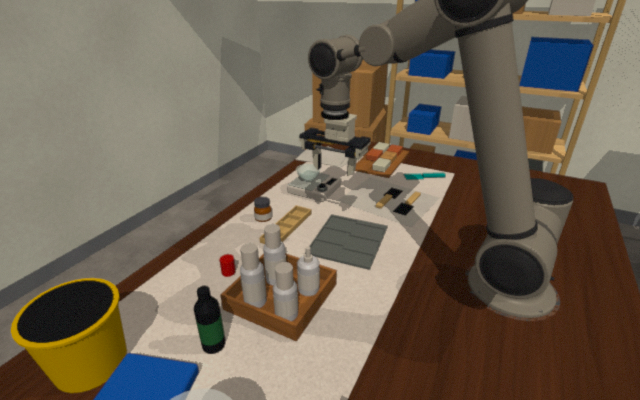

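Scene: the real caps are the white ones at scene px (396,160), (383,145) and (375,168). The red look-alike is at (394,206), and the bottle at (359,166) has no cap. The real black-bladed spatulas are at (219,195) and (225,211), and the turquoise look-alike is at (158,218). I'm moving above the spatulas for the close check.

```bash
python3 -m inch '[{"hand":1,"dp":[-310,-120,-90],"dr":[0,0,0]},{"hand":1,"dp":[-310,-120,-90],"dr":[0,0,0]},{"hand":1,"dp":[-310,-120,-90],"dr":[0,0,0]},{"hand":1,"dp":[-310,-120,-90],"dr":[0,0,0]},{"hand":1,"dp":[-310,-120,-90],"dr":[0,0,0]},{"hand":1,"dp":[-310,-120,-90],"dr":[0,0,0]},{"hand":1,"dp":[-310,-120,-90],"dr":[0,0,0]},{"hand":1,"dp":[-310,-120,-90],"dr":[0,0,0]},{"hand":1,"dp":[-310,-120,-90],"dr":[0,0,0]},{"hand":1,"dp":[-310,-120,-90],"dr":[0,0,0]},{"hand":1,"dp":[-310,-120,-90],"dr":[0,0,0]},{"hand":1,"dp":[-310,-120,-90],"dr":[0,0,0]}]'
python3 - <<'E'
from h import *
c=bot.camera("wrist"); save(c,"w1")
w0=cv2.imread("pics/wrist0.png"); w1=cv2.imread("pics/w1.png")
cv2.imwrite("pics/m1.png",cv2.resize(np.vstack([w0,w1]),(480,600)))
print(-np.array(c["R"]).T@c["t"],np.array(c["R"]).round(2))
for t in ("spatula1","spatula1_blade"): det(t,"wrist",c)
E
```

```text
t: 2.35
ee_pos: [405.3, -308.8, 316.3]
orientation: [-3.141, -0.001, 1.572]
force: [-0.9, -0.5, 0.1]
opening: 91.9
grip_force: 0.0
[ 405.10692735 -227.8056819   473.44826088] [[ 1.   -0.    0.  ]
 [-0.   -0.95  0.3 ]
 [ 0.   -0.3  -0.95]]
wrist tip_of spatula1 0.91 [ 364. -308.    0.] [294. 162.]
wrist tip_of spatula1 0.8 [ 446. -314.    0.] [345. 166.]
wrist tip_of spatula1 0.77 [ 363. -563.    0.] [297. 298.]
```

View pics/m1.png

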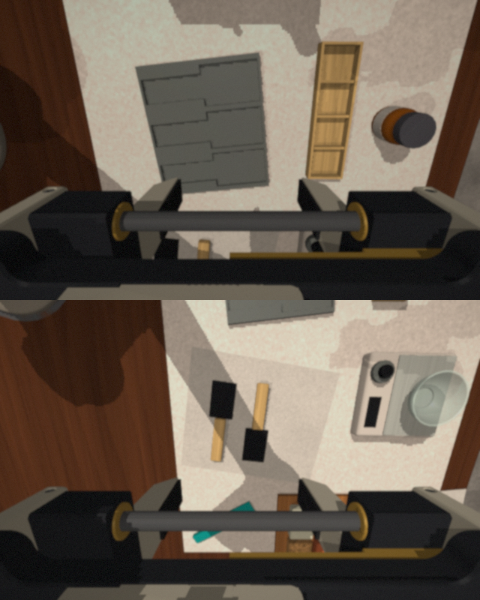

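Wrist views: the tray corners are near full-resolution px (181,88)–(357,245), and the rack is at about (425,55)–(455,240). In the second view both black-bladed spatulas lie on the paper, with blades at (296,133) and (341,193); the turquoise one is at (297,298). Next I'll measure the axes.

```bash
python3 - <<'E'
from h import *
c=bot.camera("wrist"); im=c["img"].astype(int)
R=np.array(c["R"]);o=-R.T@c["t"]
r,g,b=im[...,0],im[...,1],im[...,2]
def rect(c,u0,u1,v0,v1,mask,z):
    m=np.zeros(mask.shape,np.uint8); m[v0:v1,u0:u1]=mask[v0:v1,u0:u1]
    k=max(cv2.findContours(m,0,1)[0],key=cv2.contourArea)[:,0]
    P=np.array([plane(c,u+.0,v+.0,z)[:2] for u,v in k],np.float32)
    (cx,cy),(w,h),a=cv2.minAreaRect(P); return np.round([cx,cy,w,h,a],1)
bl=(im.max(2)<60); ha=(r-b>60)&(r>140)
print("A blade",rect(c,270,320,100,165,bl,5),"handle",rect(c,275,305,150,225,ha,14))
print("B blade",rect(c,320,365,165,220,bl,5),"handle",rect(c,325,365,100,185,ha,14))
w=cv2.imread("pics/wrist0.png")[:,:,::-1].astype(int)
c0=dict(c); c0["t"]=-R@(o+np.array([525.02,.02,226.74])-bot.sense()["ee_pos"])
r,g,b=w[...,0],w[...,1],w[...,2]
gr=(abs(r-g)<14)&(abs(r-b)<18)&(r<140)
print("tray4",[plane(c0,*p,9).round(0)[:2] for p in((181,88),(347,69),(357,245),(204,256))])
print("tray",rect(c0,160,365,60,250,gr,9))
wd=(r-b>45)&(r>120)
print("rack",rect(c0,395,500,45,250,wd,20), [plane(c0,*p,20).round(0)[:2] for p in((425,55),(484,57),(455,240),(409,237))])
E
```

```text
A blade [ 369.6 -262.8   72.9   47.    82.3] handle [ 357.8 -347.6   89.6   22.7   82.7]
B blade [ 438.5 -359.1   71.7   46.9   83.8] handle [ 447.3 -274.5   92.2   23.3   84. ]
tray4 [array([361., 106.]), array([557., 127.]), array([578., -99.]), array([ 362., -116.])]
tray [469.3   2.1 197.8 228.8   6.1]
rack [678.3  28.4 225.2  64.   89.8] [array([643., 140.]), array([709., 138.]), array([708., -86.]), array([645., -81.])]
```

```bash
python3 -m inch '[{"hand":0.55,"dp":[-16,-44,100],"dr":[0,0,8]},{"hand":0.55,"dp":[-16,-44,270],"dr":[0,0,8]},{"hand":0.55,"dp":[-16,-44,270],"dr":[0,0,8]},{"hand":0.55,"dp":[-16,-44,270],"dr":[0,0,8]},{"hand":0.55,"dp":[-16,-44,270],"dr":[0,0,8]},{"hand":0.55,"dp":[-16,-44,270],"dr":[0,0,8]},{"hand":0.55,"dp":[-16,-44,270],"dr":[0,0,8]},{"hand":0.55,"dp":[-16,-44,270],"dr":[0,0,8]},{"hand":0.55,"dp":[-16,-44,285],"dr":[0,0,8]},{"hand":0.55,"dp":[-16,-44,298],"dr":[0,0,8]},{"hand":0.55,"dp":[-16,-44,308],"dr":[0,0,8]},{"hand":0.55,"dp":[-16,-44,310],"dr":[0,0,8]}]' 25
python3 -m inch '[{"hand":0,"dp":[0,0,0],"dr":[0,0,0]},{"hand":0,"dp":[0,0,0],"dr":[0,0,0]},{"hand":0,"dp":[0,0,0],"dr":[0,0,0]},{"hand":0,"dp":[0,0,0],"dr":[0,0,0]},{"hand":0,"dp":[0,0,0],"dr":[0,0,0]},{"hand":0,"dp":[0,0,-15],"dr":[0,0,0]},{"hand":0,"dp":[0,0,-40],"dr":[0,0,0]},{"hand":0,"dp":[0,0,-80],"dr":[0,0,0]},{"hand":0,"dp":[0,0,-100],"dr":[0,0,0]}]' 25
python3 - <<'E'
from h import *
print(bot.sense()["ee_pos"],bot.sense()["orientation"])
c=bot.camera("wrist"); s=bot.camera("side");save(c,"w2"); 
p=proj(s,[361,-310,90]).astype(int); print(p)
k=s["img"][p[1]-60:p[1]+60,p[0]-100:p[0]+100,::-1]
cv2.imwrite("pics/m2.png",np.vstack([c["img"][:,:,::-1][::1,::1],cv2.resize(k,(640,384))])[:784:].__getitem__((slice(None),slice(None)))) 
m=cv2.imread("pics/m2.png"); cv2.imwrite("pics/m2.png",cv2.resize(m,(480,588)))
E
```

```text
t: 3.55
ee_pos: [361.5, -325.7, 6.7]
orientation: [-3.141, -0.0, 1.432]
force: [0.7, -0.2, 0.1]
opening: 50.4
grip_force: 0.0
t: 4.3
ee_pos: [361.7, -326.8, 110.1]
orientation: [3.139, 0.002, 1.431]
force: [1.6, -0.9, -1.0]
opening: 23.4
grip_force: 25.0
[ 361.69797838 -326.81155828  110.05543548] [3.13896648e+00 2.31232770e-03 1.43107533e+00]
[411 182]
```

View pics/m2.png

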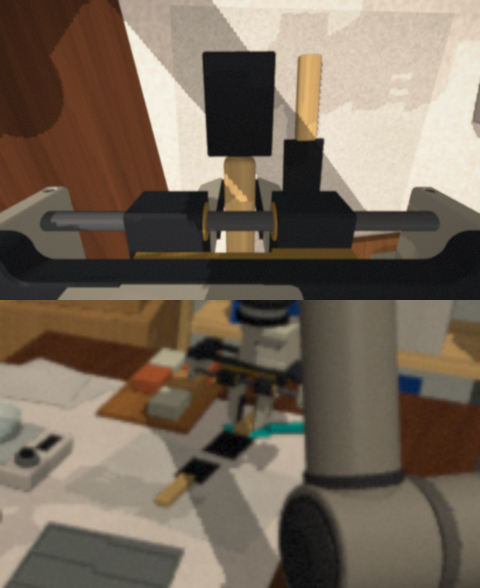

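Grip is good: opening 23.4 mm, spatula A level, with its blade pointing forward at wrist px (320,135). Turning it and carrying it to the tray.

```bash
cat >> h.py <<'E'
def go(x,y,z,yaw):
    "dp,dr to a target TCP with tool down, tool x at yaw deg"
    from scipy.spatial.transform import Rotation as Q
    s=bot.sense(); A=Q.from_euler("xyz",s["orientation"]); B=Q.from_euler("xyz",[np.pi,0,np.radians(yaw)])
    print("dp",A.inv().apply(np.array([x,y,z])-s["ee_pos"]).round(1),"dr",(A.inv()*B).as_rotvec(degrees=True).round(1))
E
python3 -m inch '[{"hand":0,"dp":[336,46,0],"dr":[0,0,76]},{"hand":0,"dp":[336,46,0],"dr":[0,0,76]},{"hand":0,"dp":[336,46,0],"dr":[0,0,76]},{"hand":0,"dp":[336,46,0],"dr":[0,0,76]},{"hand":0,"dp":[336,46,0],"dr":[0,0,76]},{"hand":0,"dp":[336,46,0],"dr":[0,0,76]},{"hand":0,"dp":[336,46,0],"dr":[0,0,76]},{"hand":0,"dp":[336,46,0],"dr":[0,0,76]},{"hand":0,"dp":[336,46,0],"dr":[0,0,76]},{"hand":0,"dp":[336,46,0],"dr":[0,0,76]},{"hand":0,"dp":[336,46,0],"dr":[0,0,76]},{"hand":0,"dp":[336,46,0],"dr":[0,0,76]}]'
python3 -m inch '[{"hand":0,"dp":[0,0,20],"dr":[0,0,0]},{"hand":0,"dp":[0,0,40],"dr":[0,0,0]},{"hand":0,"dp":[0,0,50],"dr":[0,0,0]},{"hand":0,"dp":[0,0,50],"dr":[0,0,0]}]'
python3 - <<'E'
from h import *
c=bot.camera("wrist"); save(c,"w3"); go(454,0.5,13,6.1)
T=lambda x,y,z:np.array([470+x*np.cos(.1065)-y*np.sin(.1065),2+x*np.sin(.1065)+y*np.cos(.1065),z])
im=c["img"].copy()
for q in ((99,115),(99,-115),(95,33),(95,-33),(2,33),(2,-33)):
    p=proj(c,T(*q,9)).round().astype(int); cv2.circle(im,tuple(map(int,p)),3,(255,0,0),1)
cv2.imwrite("pics/w3.png",im[:,:,::-1])
E
```

```text
t: 5.4
ee_pos: [452.7, 1.8, 105.6]
orientation: [-3.141, 0.002, 0.101]
force: [0.5, -0.7, -0.9]
opening: 23.8
grip_force: 25.0
t: 5.73
ee_pos: [451.0, 0.7, 54.0]
orientation: [-3.14, 0.006, 0.105]
force: [-0.6, 0.5, -0.3]
opening: 23.8
grip_force: 25.0
dp [ 2.2  0.3 42.2] dr [-0.1  0.2 -0.1]
```

View pics/w3.png

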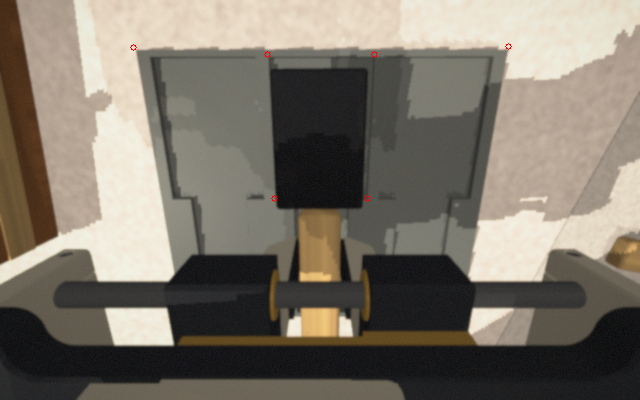

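Markers fall within about 3 px of the tray corners, and the blade sits centred over the middle pocket at (318,135). Lowering.

```bash
python3 -m inch '[{"hand":0,"dp":[1.5,0,20],"dr":[0,0,0]},{"hand":0,"dp":[1.5,0,32],"dr":[0,0,0]},{"hand":0,"dp":[1.5,0,39],"dr":[0,0,0]},{"hand":0,"dp":[1.5,0,42],"dr":[0,0,0]},{"hand":0,"dp":[1.5,0,43],"dr":[0,0,0]},{"hand":0,"dp":[1.5,0,43],"dr":[0,0,0]}]'
python3 -m inch '[{"hand":0.42,"dp":[0,0,0],"dr":[0,0,0]},{"hand":0.42,"dp":[0,0,0],"dr":[0,0,0]},{"hand":0.42,"dp":[0,0,0],"dr":[0,0,0]},{"hand":0.42,"dp":[0,0,0],"dr":[0,0,0]},{"hand":0.42,"dp":[0,0,-10],"dr":[0,0,0]},{"hand":0.42,"dp":[0,0,-35],"dr":[0,0,0]},{"hand":0.42,"dp":[0,0,-75],"dr":[0,0,0]},{"hand":0.42,"dp":[0,0,-115],"dr":[0,0,0]},{"hand":0.42,"dp":[0,0,-155],"dr":[0,0,0]}]'
python3 - <<'E'
from h import *
c=bot.camera("wrist"); save(c,"w4")
for t in ("spatula1","spatula1_blade"): det(t,"wrist",c)
s=bot.camera("scene")
det("spatula1","scene",s)
go(435,-310,300,84)
E
```

```text
t: 6.28
ee_pos: [455.2, 0.4, 14.1]
orientation: [3.141, -0.001, 0.105]
force: [-0.1, 0.4, -1.3]
opening: 23.8
grip_force: 25.0
t: 7.03
ee_pos: [454.2, 0.6, 170.6]
orientation: [-3.141, 0.0, 0.105]
force: [2.5, -0.4, -0.6]
opening: 38.6
grip_force: 0.0
wrist tip_of spatula1 0.95 [474.   5.   8.] [317. 168.]
wrist tip_of spatula1 0.89 [ 443. -316.   -4.] [581. 219.]
wrist tip_of spatula1 0.6 [522. 310.   2.] [29. 91.]
scene tip_of spatula1 0.91 [ 369. -562.    5.] [157. 218.]
scene tip_of spatula1 0.8 [ 448. -312.   -1.] [225. 212.]
scene tip_of spatula1 0.66 [471.   6.   5.] [301. 188.]
scene tip_of spatula1 0.49 [ 731. -252.   -2.] [266. 268.]
dp [ -51.8  306.8 -131.5] dr [ -0.   0. -78.]
```

```bash
python3 -m inch '[{"hand":0.55,"dp":[-40,294,0],"dr":[0,0,-78]},{"hand":0.55,"dp":[-40,294,0],"dr":[0,0,-78]},{"hand":0.55,"dp":[-40,294,0],"dr":[0,0,-78]},{"hand":0.55,"dp":[-40,294,0],"dr":[0,0,-78]},{"hand":0.55,"dp":[-40,294,0],"dr":[0,0,-78]},{"hand":0.55,"dp":[-40,294,0],"dr":[0,0,-78]},{"hand":0.55,"dp":[-40,294,0],"dr":[0,0,-78]},{"hand":0.55,"dp":[-40,294,0],"dr":[0,0,-78]},{"hand":0.55,"dp":[-40,294,0],"dr":[0,0,-78]},{"hand":0.55,"dp":[-40,294,40],"dr":[0,0,-78]},{"hand":0.55,"dp":[-40,294,60],"dr":[0,0,-78]},{"hand":0.55,"dp":[-40,294,60],"dr":[0,0,-78]}]'
python3 - <<'E'
from h import *
c=bot.camera("wrist"); save(c,"w5")
im=c["img"].astype(int); ha=((im[...,0]-im[...,2]>60)&(im[...,0]>130)).astype(np.uint8)
det("spatula1","wrist",c); go(445,-296,8,84.1)
for k in cv2.findContours(ha,0,1)[0]:
    if cv2.contourArea(k)>300: print(cv2.minAreaRect(np.array([plane(c,*map(float,p),14)[:2] for p in k[:,0]],np.float32)))
E
```

```text
t: 8.28
ee_pos: [442.3, -293.6, 102.2]
orientation: [-3.131, -0.007, 1.471]
force: [-1.2, 0.7, -0.8]
opening: 50.3
grip_force: 0.0
wrist tip_of spatula1 0.62 [ 446. -317.   -3.] [327. 225.]
dp [-1.3  1.3 97.7] dr [-0.3 -0.2 -0.1]
((449.0312805175781, -256.2099609375), (55.0832405090332, 21.872467041015625), 85.2605209350586)
```

```bash
python3 -m inch '[{"hand":0.55,"dp":[0,0,35],"dr":[0,0,0]},{"hand":0.55,"dp":[0,0,65],"dr":[0,0,0]},{"hand":0.55,"dp":[0,0,80],"dr":[0,0,0]},{"hand":0.55,"dp":[0,0,85],"dr":[0,0,0]},{"hand":0.55,"dp":[0,0,85],"dr":[0,0,0]},{"hand":0.55,"dp":[0,0,85],"dr":[0,0,0]}]'
python3 -c "
from h import *
go(445,-296,7,84.1)"
```

```text
t: 8.88
ee_pos: [446.2, -296.4, 24.3]
orientation: [3.141, 0.0, 1.465]
force: [-0.5, -0.2, 0.8]
opening: 50.3
grip_force: 0.0
dp [ 0.2 -1.3 17.3] dr [ 0.   0.  -0.2]
```

```bash
python3 -m inch '[{"hand":0.55,"dp":[0,-1,10],"dr":[0,0,0]},{"hand":0.55,"dp":[0,-1,17],"dr":[0,0,0]},{"hand":0.55,"dp":[0,-1,17.5],"dr":[0,0,0]},{"hand":0,"dp":[0,-1,17.5],"dr":[0,0,0]},{"hand":0,"dp":[0,-1,17.5],"dr":[0,0,0]},{"hand":0,"dp":[0,-1,17.5],"dr":[0,0,0]},{"hand":0,"dp":[0,-1,17.5],"dr":[0,0,0]},{"hand":0,"dp":[0,-1,17.5],"dr":[0,0,0]},{"hand":0,"dp":[0,-1,0],"dr":[0,0,0]},{"hand":0,"dp":[0,-1,-30],"dr":[0,0,0]},{"hand":0,"dp":[0,-1,-70],"dr":[0,0,0]},{"hand":0,"dp":[0,-1,-90],"dr":[0,0,0]}]'
python3 -c "
from h import *
go(460.5,-73,110,186.1)"
```

```text
t: 9.88
ee_pos: [445.8, -296.8, 117.4]
orientation: [3.138, 0.002, 1.466]
force: [1.7, -0.8, -0.5]
opening: 23.6
grip_force: 25.0
dp [224.1  -8.8   6.9] dr [   0.     0.3 -102.1]
```

```bash
python3 -m inch '[{"hand":0,"dp":[224,-9,0],"dr":[0,0,-80]},{"hand":0,"dp":[224,-9,0],"dr":[0,0,-80]},{"hand":0,"dp":[224,-9,0],"dr":[0,0,-80]},{"hand":0,"dp":[224,-9,0],"dr":[0,0,-80]},{"hand":0,"dp":[224,-9,0],"dr":[0,0,-80]},{"hand":0,"dp":[224,-9,0],"dr":[0,0,-80]},{"hand":0,"dp":[224,-9,0],"dr":[0,0,-80]},{"hand":0,"dp":[224,-9,0],"dr":[0,0,-80]},{"hand":0,"dp":[224,-9,0],"dr":[0,0,-80]},{"hand":0,"dp":[224,-9,0],"dr":[0,0,-80]},{"hand":0,"dp":[224,-9,0],"dr":[0,0,-80]},{"hand":0,"dp":[224,-9,0],"dr":[0,0,-80]}]'
python3 -m inch '[{"hand":0,"dp":[0,0,0],"dr":[0,0,-22]},{"hand":0,"dp":[0,0,0],"dr":[0,0,-22]},{"hand":0,"dp":[0,0,20],"dr":[0,0,-22]},{"hand":0,"dp":[0,0,40],"dr":[0,0,-22]},{"hand":0,"dp":[0,0,60],"dr":[0,0,-22]},{"hand":0,"dp":[0,0,60],"dr":[0,0,-22]},{"hand":0,"dp":[0,0,60],"dr":[0,0,-22]}]'
python3 - <<'E'
from h import *
c=bot.camera("wrist"); save(c,"w6"); go(460.5,-73,11,186.1)
w=cv2.imread("pics/w4.png"); s=bot.camera("scene"); k=s["img"][150:260,180:420,::-1]
cv2.imwrite("pics/m6.png",np.vstack([cv2.resize(w,(480,300)),cv2.resize(k,(480,220))]))
E
```

```text
t: 10.88
ee_pos: [459.2, -72.2, 113.8]
orientation: [-3.142, 0.0, 2.867]
force: [-0.9, 0.1, -1.3]
opening: 23.7
grip_force: 25.0
t: 11.47
ee_pos: [458.7, -72.1, 53.4]
orientation: [3.141, -0.002, -3.039]
force: [-0.3, -0.0, -0.7]
opening: 23.5
grip_force: 25.0
dp [-0.9 -0.8 43.2] dr [-0.   0.  -0.2]
```

View pics/m6.png

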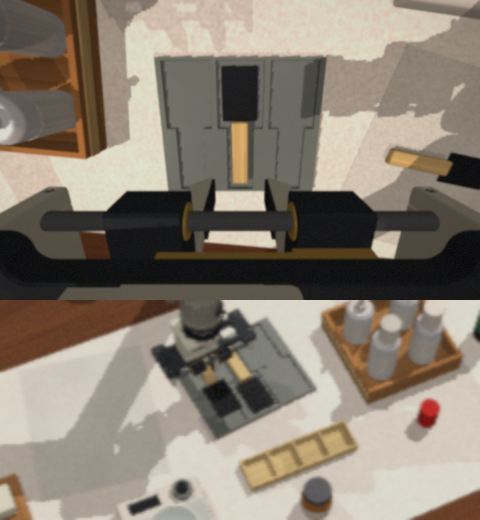

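Spatula A lies centred in the middle pocket (top view, px (240,150)). In the lower scene crop, B hovers over the right-hand pocket at (222,398), blade away from the robot. Lowering B.

```bash
python3 -m inch '[{"hand":0,"dp":[-1,-1,20],"dr":[0,0,0]},{"hand":0,"dp":[-1,-1,33],"dr":[0,0,0]},{"hand":0,"dp":[-1,-1,40],"dr":[0,0,0]},{"hand":0,"dp":[-1,-1,43],"dr":[0,0,0]},{"hand":0,"dp":[-1,-1,43],"dr":[0,0,0]},{"hand":0.42,"dp":[-1,-1,43],"dr":[0,0,0]},{"hand":0.42,"dp":[-1,-1,43],"dr":[0,0,0]},{"hand":0.42,"dp":[-1,-1,43],"dr":[0,0,0]},{"hand":0.42,"dp":[-1,-1,43],"dr":[0,0,0]}]'
python3 -m inch '[{"hand":0.42,"dp":[0,0,-15],"dr":[0,0,0]},{"hand":0.42,"dp":[0,0,-50],"dr":[0,0,0]},{"hand":0.42,"dp":[0,0,-90],"dr":[0,0,0]},{"hand":0.8,"dp":[0,0,-130],"dr":[0,0,0]},{"hand":0.8,"dp":[0,0,-170],"dr":[0,0,0]},{"hand":0.8,"dp":[0,0,-210],"dr":[0,0,0]},{"hand":0.8,"dp":[0,0,-250],"dr":[0,0,0]},{"hand":0.8,"dp":[0,0,-290],"dr":[0,0,0]}]'
python3 - <<'E'
from h import *
s=bot.camera("scene")
det("spatula1","scene",s); det("cap1","scene",s); go(480,180,380,90)
E
```

```text
t: 12.32
ee_pos: [460.7, -73.3, 11.3]
orientation: [-3.141, 0.001, -3.037]
force: [0.0, 0.0, -0.0]
opening: 38.4
grip_force: 0.0
t: 12.98
ee_pos: [459.7, -72.9, 303.3]
orientation: [-3.141, 0.001, -3.037]
force: [2.0, -0.7, 0.5]
opening: 67.1
grip_force: 0.0
scene tip_of spatula1 0.9 [ 364. -564.    2.] [156. 217.]
scene tip_of spatula1 0.79 [479. -70.   2.] [285. 196.]
scene tip_of spatula1 0.64 [471.   5.   4.] [301. 188.]
scene tip_of cap1 0.72 [476. 362. 105.] [383. 145.]
scene tip_of cap1 0.65 [573. 270. 126.] [375. 168.]
scene tip_of cap1 0.55 [574. 361. 123.] [395. 161.]
scene tip_of cap1 0.5 [707. 297.  -2.] [393. 210.]
dp [-45.4 249.9 -76.5] dr [ 0.2  0.5 96. ]
```

Both spatulas are in place (tray x within a few mm). Next, the caps.

```bash
python3 -m inch '[{"hand":0.8,"dp":[-104,364,-40],"dr":[0,0,80]},{"hand":0.8,"dp":[-104,364,-40],"dr":[0,0,80]},{"hand":0.8,"dp":[-104,364,-40],"dr":[0,0,80]},{"hand":0.8,"dp":[-104,364,-40],"dr":[0,0,80]},{"hand":0.8,"dp":[-104,364,-40],"dr":[0,0,80]},{"hand":0.8,"dp":[-104,364,-40],"dr":[0,0,80]},{"hand":0.8,"dp":[-104,364,-40],"dr":[0,0,80]},{"hand":0.8,"dp":[-104,364,-40],"dr":[0,0,80]},{"hand":0.8,"dp":[-104,364,-40],"dr":[0,0,80]},{"hand":0.8,"dp":[-104,364,-40],"dr":[0,0,80]},{"hand":0.8,"dp":[-104,364,-40],"dr":[0,0,80]},{"hand":0.8,"dp":[-104,364,-40],"dr":[0,0,80]}]'
python3 -m inch '[{"hand":0.8,"dp":[0,0,0],"dr":[0,0,16]},{"hand":0.8,"dp":[0,0,0],"dr":[0,0,16]},{"hand":0.8,"dp":[0,0,0],"dr":[0,0,16]},{"hand":0.8,"dp":[0,0,0],"dr":[0,0,16]}]'
python3 - <<'E'
from h import *
c=bot.camera("wrist"); save(c,"w7")
det("cap1","wrist",c); det("bottle1","wrist",c); go(571,268,230,90)
E
```

```text
t: 14.13
ee_pos: [525.0, 302.6, 338.0]
orientation: [-3.138, -0.0, 1.868]
force: [1.2, 0.1, -0.1]
opening: 73.5
grip_force: 0.0
t: 14.47
ee_pos: [525.3, 299.7, 338.8]
orientation: [-3.139, 0.001, 1.59]
force: [0.3, 0.1, -0.0]
opening: 73.7
grip_force: 0.0
wrist tip_of cap1 0.98 [475. 356. 103.] [282. 128.]
wrist tip_of cap1 0.85 [569. 266. 125.] [352. 202.]
wrist tip_of cap1 0.84 [705. 296.   1.] [426. 164.]
wrist tip_of cap1 0.75 [572. 361. 123.] [359. 127.]
wrist tip_of cap1 0.58 [550.  15.   2.] [330. 304.]
wrist tip_of bottle1 0.83 [564. 265.  11.] [343. 182.]
wrist tip_of bottle1 0.83 [471. 256.  10.] [288. 186.]
wrist tip_of bottle1 0.6 [567. 355.   7.] [347. 127.]
wrist tip_of bottle1 0.36 [553.  10.   2.] [331. 307.]
dp [-32.5  45.  109.7] dr [-0.1  0.   1.2]
```

View pics/w7.png

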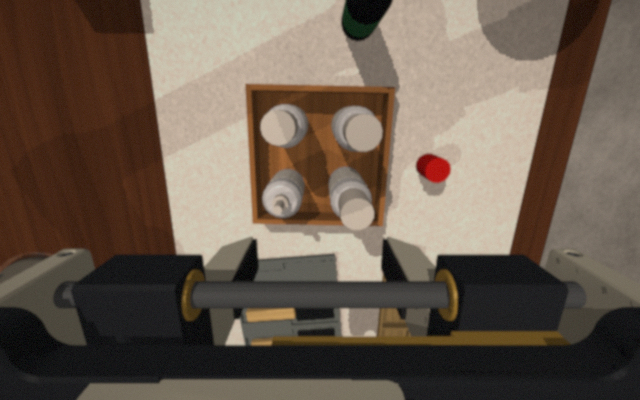

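The wrist view shows white cap tops at px (357,209), (363,131) and (281,126), and the bare pump at (282,200). The red look-alike stands outside the crate at (434,168).

```bash
python3 - <<'E'
from h import *
c=bot.camera("wrist")
g=cv2.cvtColor(c["img"],cv2.COLOR_RGB2GRAY); g=cv2.GaussianBlur(g,(3,3),0)
for u,v,z in((357,209,173),(363,131,173),(281,126,153)):
    k=g[v-32:v+32,u-32:u+32]; h=cv2.HoughCircles(k,cv2.HOUGH_GRADIENT,1,50,param1=60,param2=8,minRadius=14,maxRadius=23)
    print(h, plane(c,u,v,z).round(1), plane(c,u-32+h[0,0,0],v-32+h[0,0,1],z).round(1))
go(571,267,225,90)
E
```

```text
[[[31.5 30.5 21.3]]] [569.5 271.7 173. ] [568.8 273.6 173. ]
[[[31.5 34.5 18. ]]] [570.8 359.8 173. ] [570.4 357.2 173. ]
[[[29.5 32.5 19.1]]] [480.7 362.2 153. ] [477.9 361.6 153. ]
dp [-33.5  44.9 115. ] dr [-0.1  0.   1.2]
```

```bash
python3 -m inch '[{"hand":0.72,"dp":[-32,44,0],"dr":[0,0,1.2]},{"hand":0.72,"dp":[-32,44,30],"dr":[0,0,1.2]},{"hand":0.72,"dp":[-32,44,70],"dr":[0,0,1.2]},{"hand":0.72,"dp":[-32,44,110],"dr":[0,0,1.2]},{"hand":0.72,"dp":[-32,44,140],"dr":[0,0,1.2]},{"hand":0.72,"dp":[-32,44,140],"dr":[0,0,1.2]},{"hand":0.72,"dp":[-32,44,140],"dr":[0,0,1.2]}]' 12
python3 -c "
from h import *
c=bot.camera('wrist'); save(c,'w8')
det('cap1','wrist',c); go(570,268,143,90)"
```

```text
t: 15.25
ee_pos: [569.8, 268.3, 199.9]
orientation: [-3.139, 0.001, 1.57]
force: [-0.0, -0.1, 0.4]
opening: 66.7
grip_force: 0.0
wrist tip_of cap1 0.83 [473. 357. 105.] [199. 100.]
wrist tip_of cap1 0.75 [708. 297.   3.] [435. 155.]
wrist tip_of cap1 0.74 [575. 359. 125.] [326.  96.]
dp [-1.2 -1.9 60.4] dr [ 0.2 -0.1 -0. ]
```

View pics/w8.png

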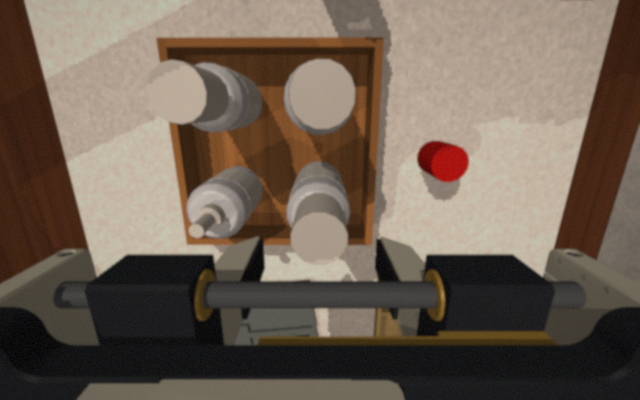

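The cap top at (320,232) is centred between the fingers. Descending, gripping and lifting.

```bash
python3 -m inch '[{"hand":0.72,"dp":[0,0,20],"dr":[0,0,0]},{"hand":0.72,"dp":[0,0,42],"dr":[0,0,0]},{"hand":0.72,"dp":[0,0,53],"dr":[0,0,0]},{"hand":0.72,"dp":[0,0,56],"dr":[0,0,0]},{"hand":0.72,"dp":[0,0,56],"dr":[0,0,0]},{"hand":0,"dp":[0,0,56],"dr":[0,0,0]},{"hand":0,"dp":[0,0,56],"dr":[0,0,0]},{"hand":0,"dp":[0,0,56],"dr":[0,0,0]},{"hand":0,"dp":[0,0,56],"dr":[0,0,0]},{"hand":0,"dp":[0,0,56],"dr":[0,0,0]},{"hand":0,"dp":[0,0,56],"dr":[0,0,0]}]' 12
python3 -m inch '[{"hand":0,"dp":[0,0,-10],"dr":[0,0,0]},{"hand":0,"dp":[0,0,-25],"dr":[0,0,0]},{"hand":0,"dp":[0,0,-45],"dr":[0,0,0]},{"hand":0,"dp":[0,0,-75],"dr":[0,0,0]},{"hand":0,"dp":[0,0,-85],"dr":[0,0,0]},{"hand":0,"dp":[0,0,-85],"dr":[0,0,0]}]'
python3 -c "
from h import *
go(678.5,111,120,90)"
```

```text
t: 16.27
ee_pos: [570.6, 268.8, 145.4]
orientation: [3.141, -0.0, 1.57]
force: [-0.4, -0.3, 2.7]
opening: 39.7
grip_force: 12.0
t: 16.77
ee_pos: [571.7, 269.1, 233.5]
orientation: [3.135, -0.002, 1.57]
force: [-0.2, -0.1, -0.3]
opening: 39.6
grip_force: 12.0
dp [-158.2  106.2  113.9] dr [ 0.4 -0.1 -0.1]
```

```bash
python3 -m inch '[{"hand":0,"dp":[-157,106,0],"dr":[0,0,0]},{"hand":0,"dp":[-157,106,0],"dr":[0,0,0]},{"hand":0,"dp":[-157,106,0],"dr":[0,0,0]},{"hand":0,"dp":[-157,106,0],"dr":[0,0,0]},{"hand":0,"dp":[-157,106,40],"dr":[0,0,0]},{"hand":0,"dp":[-157,106,80],"dr":[0,0,0]},{"hand":0,"dp":[-157,106,120],"dr":[0,0,0]},{"hand":0,"dp":[-157,106,120],"dr":[0,0,0]},{"hand":0,"dp":[-157,106,120],"dr":[0,0,0]}]'
python3 - <<'E'
from h import *
c=bot.camera("wrist"); save(c,"w9"); im=c["img"].copy()
for y in(-112,-57,-53,-2,2,53,57,112):
  for x in (-31,31):
    p=proj(c,[678.3+x,28.4+y,20]); cv2.circle(im,tuple(int(round(a)) for a in p),2,(255,0,0),1)
s=bot.camera("scene")
ims=s["img"].copy()
for y in(-112,-55,0,55,112):
  for x in (-31,31):
    p=proj(s,[678.3+x,28.4+y,20]); ims[int(round(p[1])),int(round(p[0]))]=(255,0,0)
k=ims[190:260,280:380]
cv2.imwrite("pics/m9.png",np.vstack([cv2.resize(im,(430,269)),cv2.resize(k,(430,301),interpolation=0)])[:,:,::-1])
go(678.5,111,30,90); det("rack","wrist",c)
E
```

```text
t: 17.52
ee_pos: [674.1, 111.3, 106.5]
orientation: [-3.134, 0.0, 1.569]
force: [0.9, -0.2, 1.3]
opening: 39.5
grip_force: 12.0
dp [-1.   0.9 82.1] dr [ 0.2 -0.  -0. ]
```

View pics/m9.png

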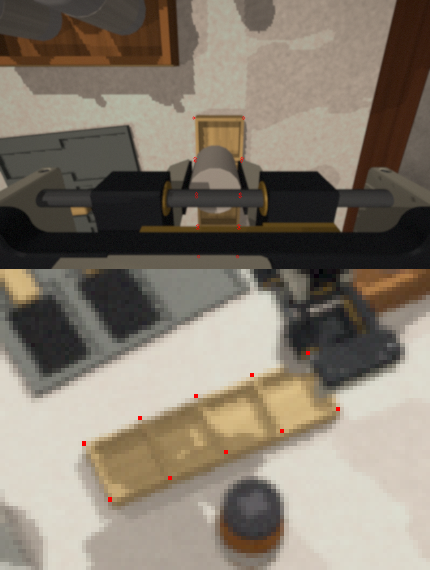

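The wrist view's rack end corners line up with the markers at (195,117) and (243,117). Lowering the cap into the end cell.

```bash
python3 -m inch '[{"hand":0,"dp":[-1,1,30],"dr":[0,0,0]},{"hand":0,"dp":[-1,1,55],"dr":[0,0,0]},{"hand":0,"dp":[-1,1,70],"dr":[0,0,0]},{"hand":0,"dp":[-1,1,78],"dr":[0,0,0]},{"hand":0,"dp":[-1,1,82],"dr":[0,0,0]},{"hand":0,"dp":[-1,1,84],"dr":[0,0,0]},{"hand":0,"dp":[-1,1,84],"dr":[0,0,0]},{"hand":0,"dp":[-1,1,84],"dr":[0,0,0]}]'
python3 -c "
from h import *
go(678.5,111,27,90)"
```

```text
t: 18.33
ee_pos: [678.1, 110.6, 27.5]
orientation: [3.139, -0.0, 1.57]
force: [-0.0, 0.2, -0.4]
opening: 40.0
grip_force: 12.0
dp [0.4 0.4 0.5] dr [ 0.2 -0.  -0.1]
```

```bash
python3 -m inch '[{"hand":0,"dp":[0,0,1],"dr":[0,0,0]},{"hand":0.62,"dp":[0,0,1],"dr":[0,0,0]},{"hand":0.62,"dp":[0,0,1],"dr":[0,0,0]},{"hand":0.62,"dp":[0,0,1],"dr":[0,0,0]},{"hand":0.62,"dp":[0,0,-10],"dr":[0,0,0]},{"hand":0.62,"dp":[0,0,-30],"dr":[0,0,0]},{"hand":0.62,"dp":[0,0,-70],"dr":[0,0,0]},{"hand":0.62,"dp":[0,0,-110],"dr":[0,0,0]},{"hand":0.62,"dp":[0,0,-150],"dr":[0,0,0]},{"hand":0.72,"dp":[30,0,-190],"dr":[0,0,0]},{"hand":0.72,"dp":[70,-20,-200],"dr":[0,0,0]},{"hand":0.72,"dp":[110,-40,-200],"dr":[0,0,0]}]'
python3 -m inch '[{"hand":0.72,"dp":[140,-67,0],"dr":[0,0,0]},{"hand":0.72,"dp":[140,-67,0],"dr":[0,0,0]},{"hand":0.72,"dp":[140,-67,0],"dr":[0,0,0]},{"hand":0.72,"dp":[140,-67,0],"dr":[0,0,0]},{"hand":0.72,"dp":[140,-67,0],"dr":[0,0,0]},{"hand":0.72,"dp":[140,-67,0],"dr":[0,0,0]}]'
python3 - <<'E'
from h import *
c=bot.camera("wrist"); save(c,"w10"); det("cap1","wrist",c); det("spatula1","wrist",c)
s=bot.camera("side"); det("cap1","side",s); go(571.5,361,143,90)
E
```

```text
t: 19.33
ee_pos: [644.9, 209.0, 230.6]
orientation: [3.133, -0.002, 1.566]
force: [0.6, -0.3, -0.4]
opening: 65.7
grip_force: 0.0
t: 19.83
ee_pos: [575.0, 350.7, 225.8]
orientation: [3.141, -0.0, 1.573]
force: [0.2, 0.4, -0.3]
opening: 66.2
grip_force: 0.0
wrist tip_of cap1 0.9 [702. 293.   1.] [411. 216.]
wrist tip_of cap1 0.68 [573. 361. 123.] [317. 191.]
wrist tip_of cap1 0.66 [473. 357. 105.] [215. 190.]
wrist tip_of cap1 0.6 [678. 107.   6.] [386. 330.]
side tip_of cap1 0.81 [706. 293.  -1.] [229. 273.]
side tip_of cap1 0.77 [475. 356. 107.] [285. 282.]
side tip_of cap1 0.74 [568. 262.  10.] [276. 278.]
side tip_of cap1 0.72 [679. 105.   7.] [274. 238.]
side tip_of cap1 0.58 [575. 359. 125.] [249. 264.]
dp [13.4 -5.5 82.1] dr [ 0.   0.  -0.2]
```

```bash
python3 -m inch '[{"hand":0.72,"dp":[10,-3,0],"dr":[0,0,0]},{"hand":0.72,"dp":[11,-3,20],"dr":[0,0,0]},{"hand":0.72,"dp":[11,-3,50],"dr":[0,0,0]},{"hand":0.72,"dp":[11,-3,72],"dr":[0,0,0]},{"hand":0.72,"dp":[11,-3,79],"dr":[0,0,0]},{"hand":0.72,"dp":[11,-3,79],"dr":[0,0,0]},{"hand":0,"dp":[11,-3,79],"dr":[0,0,0]},{"hand":0,"dp":[11,-3,79],"dr":[0,0,0]},{"hand":0,"dp":[11,-3,79],"dr":[0,0,0]},{"hand":0,"dp":[11,-3,79],"dr":[0,0,0]},{"hand":0,"dp":[11,-3,79],"dr":[0,0,0]},{"hand":0,"dp":[11,-3,79],"dr":[0,0,0]}]' 12
python3 -m inch '[{"hand":0,"dp":[0,0,-10],"dr":[0,0,0]},{"hand":0,"dp":[0,0,-25],"dr":[0,0,0]},{"hand":0,"dp":[0,0,-45],"dr":[0,0,0]},{"hand":0,"dp":[0,0,-75],"dr":[0,0,0]},{"hand":0,"dp":[0,0,-90],"dr":[0,0,0]},{"hand":0,"dp":[0,0,-90],"dr":[0,0,0]}]'
python3 -c "
from h import *
go(678.5,56,150,90)"
```

```text
t: 21.08
ee_pos: [573.5, 360.2, 147.0]
orientation: [3.14, -0.001, 1.57]
force: [-0.2, 0.5, 2.9]
opening: 39.4
grip_force: 12.0
t: 21.58
ee_pos: [574.6, 360.8, 241.5]
orientation: [3.134, -0.004, 1.57]
force: [0.9, 0.5, -0.6]
opening: 39.3
grip_force: 12.0
dp [-305.   103.5   91.1] dr [ 0.4 -0.2 -0.1]
```

```bash
python3 -m inch '[{"hand":0,"dp":[-305,104,0],"dr":[0,0,0]},{"hand":0,"dp":[-305,104,0],"dr":[0,0,0]},{"hand":0,"dp":[-305,104,0],"dr":[0,0,0]},{"hand":0,"dp":[-305,104,0],"dr":[0,0,0]},{"hand":0,"dp":[-305,104,0],"dr":[0,0,0]},{"hand":0,"dp":[-305,104,0],"dr":[0,0,0]},{"hand":0,"dp":[-305,104,0],"dr":[0,0,0]},{"hand":0,"dp":[-305,104,30],"dr":[0,0,0]},{"hand":0,"dp":[-305,104,70],"dr":[0,0,0]},{"hand":0,"dp":[-305,104,110],"dr":[0,0,0]},{"hand":0,"dp":[-305,104,130],"dr":[0,0,0]},{"hand":0,"dp":[-305,104,130],"dr":[0,0,0]}]'
python3 -m inch '[{"hand":0,"dp":[0,0,0],"dr":[0,0,0]}]'
python3 -c "
from h import *
c=bot.camera('wrist'); save(c,'w11'); det('cap1','wrist',c); go(678.5,56,30,90)"
```

```text
t: 22.58
ee_pos: [672.8, 54.5, 98.9]
orientation: [-3.129, -0.0, 1.569]
force: [-1.5, 0.6, -0.7]
opening: 39.4
grip_force: 12.0
t: 22.67
ee_pos: [676.1, 54.9, 104.8]
orientation: [-3.139, -0.0, 1.57]
force: [0.4, 0.2, 0.8]
opening: 39.1
grip_force: 12.0
wrist tip_of cap1 0.8 [677. 105.   2.] [321. 147.]
dp [ 1.   0.2 78.1] dr [ 0.2  0.  -0.1]
```

View pics/w11.png

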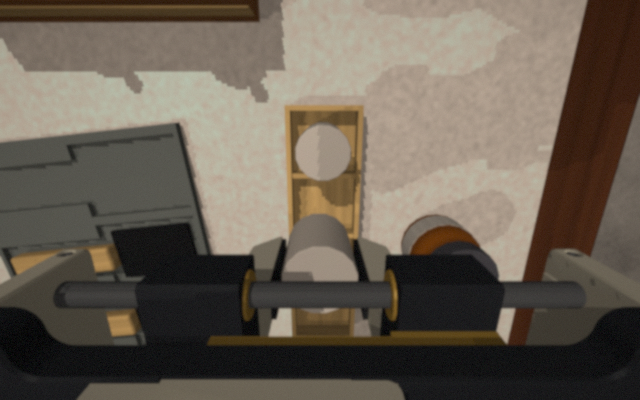

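Cap 1 stands upright in the end cell (px (322,152)). The second cap hovers over the next cell, between the dividers at rows 176 and 235. Lowering.

```bash
python3 -c "
from h import *
c=bot.camera('wrist')
for v in (106,176,235): print(plane(c,322,v,20).round(1))"
python3 -m inch '[{"hand":0,"dp":[1,0,30],"dr":[0,0,0]},{"hand":0,"dp":[1,0,52],"dr":[0,0,0]},{"hand":0,"dp":[1,0,66],"dr":[0,0,0]},{"hand":0,"dp":[1,0,74],"dr":[0,0,0]},{"hand":0,"dp":[1,0,77],"dr":[0,0,0]},{"hand":0,"dp":[1,0,79],"dr":[0,0,0]},{"hand":0,"dp":[1,0,79],"dr":[0,0,0]},{"hand":0,"dp":[1,0,79],"dr":[0,0,0]}]'
```

```text
[680.6 139.   20. ]
[680.6  82.6  20. ]
[680.6  28.3  20. ]
t: 23.48
ee_pos: [677.7, 55.9, 28.5]
orientation: [3.139, 0.0, 1.57]
force: [-0.0, 0.8, -0.5]
opening: 39.5
grip_force: 12.0
```

```bash
python3 -m inch '[{"hand":0,"dp":[0,0,1],"dr":[0,0,0]},{"hand":0.62,"dp":[0,0,1],"dr":[0,0,0]},{"hand":0.62,"dp":[0,0,1],"dr":[0,0,0]},{"hand":0.62,"dp":[0,0,1],"dr":[0,0,0]},{"hand":0.62,"dp":[0,0,-10],"dr":[0,0,0]},{"hand":0.62,"dp":[0,0,-30],"dr":[0,0,0]},{"hand":0.62,"dp":[0,0,-70],"dr":[0,0,0]},{"hand":0.62,"dp":[0,0,-110],"dr":[0,0,0]},{"hand":0.62,"dp":[0,0,-150],"dr":[0,0,0]},{"hand":0.72,"dp":[20,-20,-190],"dr":[0,0,0]},{"hand":0.72,"dp":[50,-45,-200],"dr":[0,0,0]},{"hand":0.72,"dp":[80,-70,-200],"dr":[0,0,0]}]'
python3 -m inch '[{"hand":0.72,"dp":[224,-133,0],"dr":[0,0,0]},{"hand":0.72,"dp":[224,-133,0],"dr":[0,0,0]},{"hand":0.72,"dp":[224,-133,0],"dr":[0,0,0]},{"hand":0.72,"dp":[224,-133,0],"dr":[0,0,0]},{"hand":0.72,"dp":[224,-133,0],"dr":[0,0,0]},{"hand":0.72,"dp":[224,-133,0],"dr":[0,0,0]},{"hand":0.72,"dp":[224,-133,0],"dr":[0,0,0]},{"hand":0.72,"dp":[224,-133,0],"dr":[0,0,0]},{"hand":0.72,"dp":[224,-133,0],"dr":[0,0,0]}]'
python3 - <<'E'
from h import *
c=bot.camera("wrist"); save(c,"w12"); det("cap1","wrist",c)
s=bot.camera("side"); det("cap1","side",s); det("spatula1","side",s); go(475.5,360,125,90)
E
```

```text
t: 24.48
ee_pos: [609.4, 134.5, 232.4]
orientation: [3.132, -0.001, 1.567]
force: [0.1, 0.9, -0.1]
opening: 65.4
grip_force: 0.0
t: 25.23
ee_pos: [475.1, 359.1, 227.5]
orientation: [3.141, 0.0, 1.571]
force: [0.1, -0.5, -0.2]
opening: 66.0
grip_force: 0.0
wrist tip_of cap1 0.59 [475. 354. 105.] [319. 201.]
wrist tip_of cap1 0.55 [706. 294.   3.] [486. 220.]
side tip_of cap1 0.96 [473. 357. 106.] [286. 283.]
side tip_of cap1 0.69 [676.  56.   9.] [283. 230.]
side tip_of cap1 0.52 [708. 292.  -1.] [228. 272.]
side tip_of cap1 0.5 [678. 108.   6.] [273. 239.]
side tip_of cap1 0.37 [583. 507.  -1.] [211. 345.]
side tip_of spatula1 0.97 [476. -68.   5.] [354. 228.]
side tip_of spatula1 0.77 [472.   4.   4.] [347. 239.]
side tip_of spatula1 0.6 [ 361. -563.   -2.] [425. 177.]
dp [  2.4  -0.6 102. ] dr [ 0.   0.  -0.2]
```

```bash
python3 -m inch '[{"hand":0.72,"dp":[0,0,30],"dr":[0,0,0]},{"hand":0.72,"dp":[0,0,60],"dr":[0,0,0]},{"hand":0.72,"dp":[0,0,85],"dr":[0,0,0]},{"hand":0.72,"dp":[0,0,98],"dr":[0,0,0]},{"hand":0.72,"dp":[0,0,101],"dr":[0,0,0]},{"hand":0.72,"dp":[0,0,101],"dr":[0,0,0]},{"hand":0,"dp":[0,0,101],"dr":[0,0,0]},{"hand":0,"dp":[0,0,101],"dr":[0,0,0]},{"hand":0,"dp":[0,0,101],"dr":[0,0,0]},{"hand":0,"dp":[0,0,101],"dr":[0,0,0]},{"hand":0,"dp":[0,0,101],"dr":[0,0,0]},{"hand":0,"dp":[0,0,101],"dr":[0,0,0]}]' 12
python3 -m inch '[{"hand":0,"dp":[0,0,-10],"dr":[0,0,0]},{"hand":0,"dp":[0,0,-25],"dr":[0,0,0]},{"hand":0,"dp":[0,0,-45],"dr":[0,0,0]},{"hand":0,"dp":[0,0,-75],"dr":[0,0,0]},{"hand":0,"dp":[0,0,-110],"dr":[0,0,0]},{"hand":0,"dp":[0,0,-110],"dr":[0,0,0]}]'
python3 -c "
from h import *
go(678.5,0.5,150,90)"
```

```text
t: 26.48
ee_pos: [475.5, 359.1, 126.7]
orientation: [3.14, -0.001, 1.57]
force: [0.3, -0.5, 4.3]
opening: 39.8
grip_force: 12.0
t: 26.98
ee_pos: [477.5, 360.5, 243.9]
orientation: [3.131, -0.006, 1.57]
force: [0.8, 0.3, 0.5]
opening: 39.9
grip_force: 12.0
dp [-360.3  200.4   93.8] dr [ 0.6 -0.4 -0.1]
```

```bash
python3 -m inch '[{"hand":0,"dp":[-359,203,0],"dr":[0,0,0]},{"hand":0,"dp":[-359,203,0],"dr":[0,0,0]},{"hand":0,"dp":[-359,203,0],"dr":[0,0,0]},{"hand":0,"dp":[-359,203,0],"dr":[0,0,0]},{"hand":0,"dp":[-359,203,0],"dr":[0,0,0]},{"hand":0,"dp":[-359,203,0],"dr":[0,0,0]},{"hand":0,"dp":[-359,203,0],"dr":[0,0,0]},{"hand":0,"dp":[-359,203,0],"dr":[0,0,0]},{"hand":0,"dp":[-359,203,0],"dr":[0,0,0]},{"hand":0,"dp":[-359,203,0],"dr":[0,0,0]},{"hand":0,"dp":[-359,203,40],"dr":[0,0,0]},{"hand":0,"dp":[-359,203,80],"dr":[0,0,0]}]'
python3 -m inch '[{"hand":0,"dp":[0,0,40],"dr":[0,0,0]},{"hand":0,"dp":[0,0,40],"dr":[0,0,0]},{"hand":0,"dp":[0,0,40],"dr":[0,0,0]}]'
python3 -c "
from h import *
c=bot.camera('wrist'); save(c,'w13'); det('cap1','wrist',c); go(678.5,0.5,28,90)"
```

```text
t: 27.98
ee_pos: [680.4, -3.4, 157.8]
orientation: [3.134, 0.001, 1.566]
force: [0.7, 1.5, -1.3]
opening: 39.8
grip_force: 12.0
t: 28.23
ee_pos: [676.6, -0.2, 114.6]
orientation: [-3.137, -0.001, 1.57]
force: [0.7, 0.2, 0.7]
opening: 40.3
grip_force: 12.0
wrist tip_of cap1 0.95 [674.  -3.  94.] [316. 243.]
wrist tip_of cap1 0.65 [678.  55.   5.] [321. 140.]
wrist tip_of cap1 0.6 [677. 110.   4.] [320.  73.]
dp [ 0.8 -1.3 91.2] dr [ 0.3  0.  -0. ]
```

```bash
python3 -m inch '[{"hand":0,"dp":[1,-1,35],"dr":[0,0,0]},{"hand":0,"dp":[1,-1,62],"dr":[0,0,0]},{"hand":0,"dp":[1,-1,78],"dr":[0,0,0]},{"hand":0,"dp":[1,-1,85],"dr":[0,0,0]},{"hand":0,"dp":[1,-1,88],"dr":[0,0,0]},{"hand":0,"dp":[1,-1,90],"dr":[0,0,0]},{"hand":0,"dp":[1,-1,91],"dr":[0,0,0]},{"hand":0,"dp":[1,-1,91],"dr":[0,0,0]}]'
python3 -m inch '[{"hand":0.62,"dp":[0,0,0],"dr":[0,0,0]},{"hand":0.62,"dp":[0,0,0],"dr":[0,0,0]},{"hand":0.62,"dp":[0,0,0],"dr":[0,0,0]},{"hand":0.62,"dp":[0,0,-10],"dr":[0,0,0]},{"hand":0.62,"dp":[0,0,-30],"dr":[0,0,0]},{"hand":0.62,"dp":[0,0,-70],"dr":[0,0,0]},{"hand":0.62,"dp":[0,0,-110],"dr":[0,0,0]},{"hand":0.62,"dp":[0,0,-150],"dr":[0,0,0]},{"hand":0.62,"dp":[0,0,-190],"dr":[0,0,0]},{"hand":0,"dp":[0,-40,-230],"dr":[0,0,0]},{"hand":0,"dp":[0,-80,-230],"dr":[0,0,0]},{"hand":0,"dp":[0,-120,-230],"dr":[0,0,0]}]' 12
python3 - <<'E'
from h import *
c=bot.camera("wrist"); save(c,"w14"); det("cap1","wrist",c);det("spatula1","wrist",c)
for n in ("scene","side"):
    s=bot.camera(n); det("cap1",n,s); det("spatula1",n,s); det("tare_top",n,s); save(s,n+"14")
go(620,-200,250,90)
a=cv2.imread("pics/w14.png"); b=cv2.imread("pics/scene14.png")[130:300,130:450]
cv2.imwrite("pics/m14.png",np.vstack([cv2.resize(a,(480,300)),cv2.resize(b,(480,255))]))
E
```

```text
t: 29.0
ee_pos: [678.4, 0.6, 27.8]
orientation: [3.137, 0.0, 1.57]
force: [0.2, -0.3, 4.0]
opening: 40.0
grip_force: 12.0
t: 30.0
ee_pos: [564.9, 0.6, 257.9]
orientation: [3.135, 0.001, 1.57]
force: [0.4, 0.6, -0.2]
opening: 41.5
grip_force: 0.0
wrist tip_of cap1 0.92 [676. 108.   4.] [403.  88.]
wrist tip_of cap1 0.73 [678.  58.   3.] [401. 128.]
wrist tip_of cap1 0.63 [675.  -2.   5.] [396. 171.]
wrist tip_of cap1 0.56 [782.  15.   0.] [472. 159.]
wrist tip_of spatula1 0.75 [473.   6.   4.] [253. 166.]
wrist tip_of spatula1 0.6 [479. -73.   0.] [261. 218.]
scene tip_of cap1 0.57 [706. 296.  -3.] [392. 210.]
scene tip_of cap1 0.43 [682. 112.   8.] [348. 220.]
scene tip_of cap1 0.42 [680.  58.   3.] [335. 225.]
scene tip_of cap1 0.39 [471.   3.  -1.] [301. 189.]
scene tip_of spatula1 0.75 [472.   5.   5.] [301. 188.]
scene tip_of spatula1 0.72 [ 754. -250.   39.] [268. 268.]
scene tip_of spatula1 0.59 [ 365. -563.   -1.] [157. 218.]
scene tip_of spatula1 0.56 [478. -70.  -0.] [285. 196.]
scene tip_of tare_top 0.61 [ 670. -204.   59.] [271. 242.]
side tip_of cap1 0.81 [708. 292.  -1.] [228. 272.]
side tip_of cap1 0.45 [680. 105.   5.] [273. 239.]
side tip_of cap1 0.42 [676.  -4.   7.] [292. 222.]
side tip_of spatula1 0.89 [476. -68.   7.] [354. 227.]
side tip_of spatula1 0.88 [475.   5.   6.] [345. 239.]
side tip_of spatula1 0.68 [ 362. -562.    0.] [425. 177.]
side tip_of tare_top 0.44 [ 667. -206.   60.] [322. 184.]
dp [-200.7   54.6    4.1] dr [-0.  -0.  -0.1]
```

View pics/m14.png

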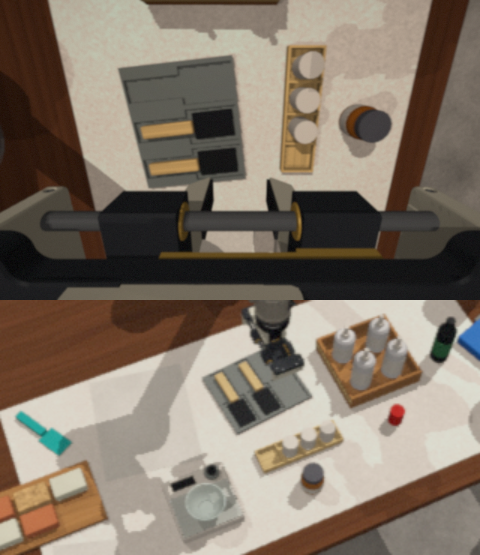

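The top view shows three caps upright in separate rack cells and both spatulas flat in their pockets with blades away from the robot. The bottles stand bare in the crate. Next is the button, at scene-crop px (212,470).

```bash
python3 -m inch '[{"hand":0,"dp":[-205,103,40],"dr":[0,0,0]},{"hand":0,"dp":[-205,103,40],"dr":[0,0,0]},{"hand":0,"dp":[-205,103,40],"dr":[0,0,0]},{"hand":0,"dp":[-205,103,40],"dr":[0,0,0]},{"hand":0,"dp":[-205,103,40],"dr":[0,0,0]},{"hand":0,"dp":[-205,103,40],"dr":[0,0,0]},{"hand":0,"dp":[-205,103,40],"dr":[0,0,0]},{"hand":0,"dp":[-205,103,40],"dr":[0,0,0]},{"hand":0,"dp":[-205,103,40],"dr":[0,0,0]}]' 12
python3 - <<'E'
from h import *
c=bot.camera("wrist"); save(c,"w15"); det("tare_top","wrist",c); det("scale","wrist",c)
for z in (50,58): print(proj(c,[669,-205,z]))
go(669,-205,100,90)
E
```

```text
t: 31.3
ee_pos: [667.6, -203.7, 214.1]
orientation: [-3.141, -0.001, 1.57]
force: [0.7, -0.1, -0.3]
opening: 0.2
grip_force: 0.0
wrist tip_of tare_top 0.58 [ 664. -208.   54.] [316. 190.]
wrist tip_of scale 0.8 [ 725. -252.    0.] [362. 212.]
[320.64723277 186.74322443]
[320.67983083 188.55594323]
dp [ -2.1   1.2 115.4] dr [0. 0. 0.]
```

View pics/w15.png

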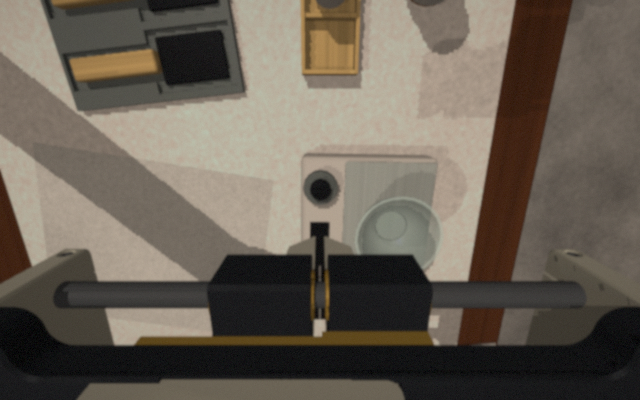

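The button's black top is at px (320,188), matching the predicted (669,-205,58). Coming down on it with shut fingers.

```bash
python3 -m inch '[{"hand":0,"dp":[-1.5,1,40],"dr":[0,0,0]},{"hand":0,"dp":[-1.5,1,80],"dr":[0,0,0]},{"hand":0,"dp":[-1.5,1,115],"dr":[0,0,0]},{"hand":0,"dp":[-1.5,1,135],"dr":[0,0,0]},{"hand":0,"dp":[-1.5,1,147],"dr":[0,0,0]},{"hand":0,"dp":[-1.5,1,150],"dr":[0,0,0]},{"hand":0,"dp":[-1.5,1,150],"dr":[0,0,0]},{"hand":0,"dp":[-1.5,1,150],"dr":[0,0,0]}]'
python3 -m inch '[{"hand":0,"dp":[0,0,2],"dr":[0,0,0]},{"hand":0,"dp":[0,0,4],"dr":[0,0,0]},{"hand":0,"dp":[0,0,6],"dr":[0,0,0]},{"hand":0,"dp":[0,0,8],"dr":[0,0,0]},{"hand":0,"dp":[0,0,8],"dr":[0,0,0]}]'
```

```text
t: 32.12
ee_pos: [669.8, -205.9, 66.8]
orientation: [3.138, 0.001, 1.57]
force: [1.3, 0.4, 1.3]
opening: 0.6
grip_force: 0.0
t: 32.53
ee_pos: [668.5, -205.8, 56.4]
orientation: [-3.142, -0.0, 1.57]
force: [0.5, 0.3, 1.0]
opening: 0.4
grip_force: 0.5
```

```bash
python3 -m inch '[{"hand":0,"dp":[0,0,1],"dr":[0,0,0]},{"hand":0,"dp":[0,0,2],"dr":[0,0,0]},{"hand":0,"dp":[0,0,2],"dr":[0,0,0]}]'
python3 -m inch '[{"hand":0,"dp":[0,0,1],"dr":[0,0,0]},{"hand":0,"dp":[0,0,2],"dr":[0,0,0]},{"hand":0,"dp":[0,0,2],"dr":[0,0,0]}]'
python3 -m inch '[{"hand":0,"dp":[0,0,1],"dr":[0,0,0]},{"hand":0,"dp":[0,0,2],"dr":[0,0,0]},{"hand":0,"dp":[0,0,2],"dr":[0,0,0]}]'
```

```text
t: 32.78
ee_pos: [668.6, -205.8, 54.6]
orientation: [3.142, 0.0, 1.57]
force: [-1.1, 0.3, 1.9]
opening: 0.6
grip_force: 0.9
t: 33.03
ee_pos: [668.6, -205.9, 52.6]
orientation: [3.141, 0.0, 1.57]
force: [-0.7, 0.6, 3.3]
opening: 0.3
grip_force: 1.4
t: 33.28
ee_pos: [668.6, -205.9, 50.6]
orientation: [3.141, 0.0, 1.57]
force: [-0.8, 0.7, 3.8]
opening: 0.6
grip_force: 1.8
```

Force is rising along the spring. I'll push to the stop (a force jump).

```bash
python3 -m inch '[{"hand":0,"dp":[0,0,0.7],"dr":[0,0,0]},{"hand":0,"dp":[0,0,1.5],"dr":[0,0,0]},{"hand":0,"dp":[0,0,1.5],"dr":[0,0,0]}]'
python3 -c "
from h import *
c=bot.camera('wrist'); save(c,'w16'); print(bot.sense()['force'],bot.sense()['ee_pos'])"
```

```text
t: 33.53
ee_pos: [668.7, -205.9, 50.2]
orientation: [3.141, 0.0, 1.57]
force: [-3.3, 0.8, 9.4]
opening: 0.5
grip_force: 4.2
[-2.92416847  0.92713466  8.95810188] [ 668.67687717 -205.89588182   50.19852463]
```

The stop is reached: force jumped to 9 N and TCP z held at 50.2. Holding a moment, then releasing and retreating.

```bash
python3 -m inch '[{"hand":0,"dp":[0,0,0.5],"dr":[0,0,0]},{"hand":0,"dp":[0,0,0.5],"dr":[0,0,0]},{"hand":0,"dp":[0,0,-5],"dr":[0,0,0]},{"hand":0,"dp":[0,0,-15],"dr":[0,0,0]},{"hand":0,"dp":[0,0,-45],"dr":[0,0,0]},{"hand":0,"dp":[0,0,-85],"dr":[0,0,0]},{"hand":0,"dp":[0,0,-125],"dr":[0,0,0]},{"hand":0,"dp":[0,0,-165],"dr":[0,0,0]},{"hand":0,"dp":[30,-30,-190],"dr":[0,0,0]},{"hand":0,"dp":[55,-60,-200],"dr":[0,0,0]},{"hand":0,"dp":[80,-90,-200],"dr":[0,0,0]},{"hand":0,"dp":[80,-90,-200],"dr":[0,0,0]}]'
python3 - <<'E'
from h import *
c=bot.camera("wrist"); save(c,"w17"); det("tare_top","wrist",c)
for n in ("scene","side"):
    s=bot.camera(n); det("cap1",n,s); det("spatula1",n,s); det("bottle1",n,s); save(s,n+"17")
a=cv2.imread("pics/w17.png"); b=cv2.imread("pics/scene17.png")[130:300,130:450]
cv2.imwrite("pics/m17.png",np.vstack([cv2.resize(a,(480,300)),cv2.resize(b,(480,255))]))
E
```

```text
t: 34.58
ee_pos: [572.8, -120.8, 249.3]
orientation: [-3.136, -0.003, 1.572]
force: [0.3, -0.2, -0.2]
opening: 0.8
grip_force: 0.0
wrist tip_of tare_top 0.76 [ 664. -209.   56.] [390. 246.]
scene tip_of cap1 0.54 [708. 295.  -4.] [392. 210.]
scene tip_of cap1 0.53 [682. 111.   8.] [348. 220.]
scene tip_of cap1 0.52 [678.   5.   4.] [323. 230.]
scene tip_of cap1 0.49 [679.  59.   3.] [336. 225.]
scene tip_of spatula1 0.8 [462.  -1.   4.] [299. 187.]
scene tip_of spatula1 0.7 [478. -70.   5.] [285. 196.]
scene tip_of spatula1 0.6 [ 368. -564.    1.] [157. 218.]
scene tip_of spatula1 0.43 [479. 364.  10.] [381. 159.]
scene tip_of bottle1 0.74 [478. 363.  12.] [380. 159.]
scene tip_of bottle1 0.7 [474. 259.  12.] [358. 166.]
scene tip_of bottle1 0.63 [568. 357.   6.] [389. 177.]
scene tip_of bottle1 0.63 [568. 266.   8.] [370. 184.]
side tip_of cap1 0.69 [677. 105.   6.] [274. 239.]
side tip_of cap1 0.56 [676.  -2.   8.] [292. 222.]
side tip_of cap1 0.52 [680.  54.   6.] [282. 230.]
side tip_of cap1 0.52 [710. 294.   1.] [227. 272.]
side tip_of spatula1 0.93 [478. -67.   6.] [354. 227.]
side tip_of spatula1 0.87 [465.  -4.   4.] [350. 239.]
side tip_of spatula1 0.63 [ 360. -562.    4.] [425. 176.]
side tip_of bottle1 0.94 [473. 257.  10.] [308. 288.]
side tip_of bottle1 0.86 [569. 263.  11.] [275. 278.]
side tip_of bottle1 0.7 [473. 351.   8.] [289. 312.]
side tip_of bottle1 0.55 [569. 354.  10.] [256. 300.]
```

View pics/m17.png

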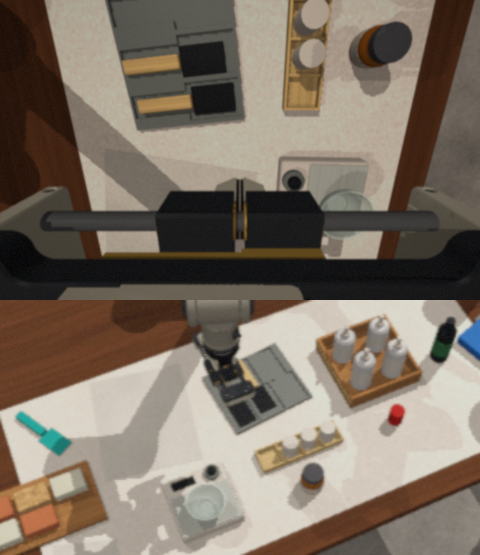

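The picture shows the caps in place and the button up, but the middle spatula at crop px (175,62) has shifted about 9 mm towards the robot. That could be the expected knock, so I'm checking it from close above.

```bash
python3 -m inch '[{"hand":0,"dp":[80,-100,0],"dr":[0,0,0]},{"hand":0,"dp":[80,-100,0],"dr":[0,0,0]},{"hand":0,"dp":[80,-100,0],"dr":[0,0,0]},{"hand":0,"dp":[80,-100,0],"dr":[0,0,0]},{"hand":0,"dp":[80,-100,0],"dr":[0,0,0]},{"hand":0,"dp":[80,-100,0],"dr":[0,0,0]}]'
python3 - <<'E'
from h import *
c=bot.camera("wrist"); save(c,"w18"); det("spatula1","wrist",c)
cv2.imwrite("pics/m18.png",cv2.resize(c["img"][0:260,120:520,::-1],(800,520),interpolation=2))
im=c["img"].astype(int)
for nm,m,z in(("blade",im.max(2)<50,9),("handle",(im[...,0]-im[...,2]>60)&(im[...,0]>130),18)):
  for k in cv2.findContours(m.astype(np.uint8),0,1)[0]:
    if cv2.contourArea(k)>300:
      P=np.array([plane(c,*map(float,p),z)[:2] for p in k[:,0]]); 
      a=.1065; T=(P-[470,2])@np.array([[np.cos(a),-np.sin(a)],[np.sin(a),np.cos(a)]])
      if abs(T[:,0].mean())<100 and abs(T[:,1].mean())<115: print(nm,T.min(0).round(1),T.max(0).round(1),cv2.minAreaRect(T.astype(np.float32))[1:])
E
```

```text
t: 35.58
ee_pos: [479.7, -46.0, 249.6]
orientation: [3.14, 0.001, 1.57]
force: [1.0, -0.1, -0.2]
opening: 0.6
grip_force: 0.0
wrist tip_of spatula1 0.89 [478. -74.   2.] [318. 190.]
wrist tip_of spatula1 0.59 [464.  -6.   5.] [307. 141.]
blade [ 10.1 -97.7] [ 83.9 -49.1] ((48.43159866333008, 73.62226867675781), 89.55286407470703)
blade [  0.9 -32. ] [74.7 15.8] ((47.83395004272461, 73.7512435913086), 89.8980712890625)
handle [-83.8 -84.4] [  9.3 -59.8] ((24.569555282592773, 93.08191680908203), 89.70630645751953)
handle [-92.8 -19. ] [0.4 4.3] ((23.300437927246094, 93.14521789550781), 89.8489761352539)
```

View pics/m18.png

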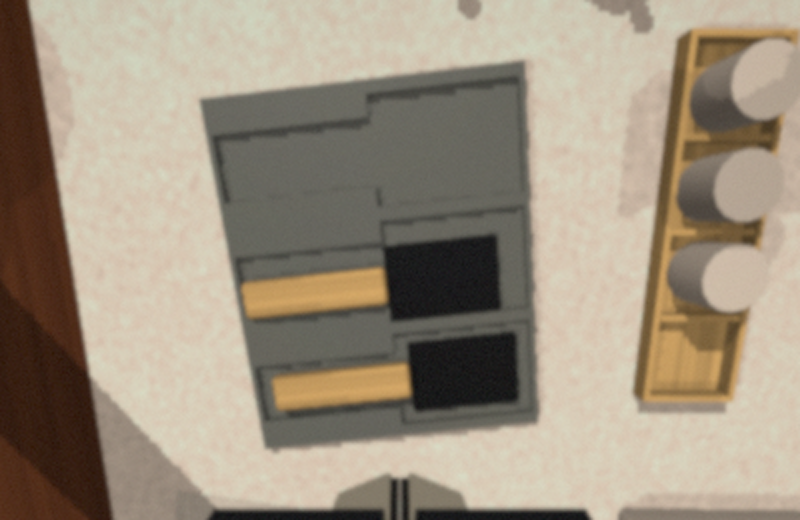

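The middle spatula was knocked into the near corner of its pocket, at tray x ≈ -9 and y ≈ -8 mm. Its blade edge at px (386,285) touches the shoulder and could be resting on it. I'll regrasp and re-centre it.

```bash
python3 -m inch '[{"hand":0.42,"dp":[38,-34,0],"dr":[0,0,84]},{"hand":0.42,"dp":[38,-34,40],"dr":[0,0,84]},{"hand":0.42,"dp":[38,-34,80],"dr":[0,0,84]},{"hand":0.42,"dp":[38,-34,120],"dr":[0,0,84]},{"hand":0.42,"dp":[38,-34,160],"dr":[0,0,84]},{"hand":0.42,"dp":[38,-34,180],"dr":[0,0,84]},{"hand":0.42,"dp":[38,-34,180],"dr":[0,0,84]},{"hand":0.42,"dp":[38,-34,180],"dr":[0,0,84]},{"hand":0.42,"dp":[38,-34,180],"dr":[0,0,84]},{"hand":0.42,"dp":[38,-34,180],"dr":[0,0,84]},{"hand":0.42,"dp":[38,-34,180],"dr":[0,0,84]},{"hand":0.42,"dp":[38,-34,180],"dr":[0,0,84]}]' 25
python3 -m inch '[{"hand":0.42,"dp":[0,0,0],"dr":[0,0,0]},{"hand":0.42,"dp":[0,0,0],"dr":[0,0,0]}]'
python3 -c "
from h import *
go(445.4,-8.3,11.5,6.1)"
```

```text
t: 36.68
ee_pos: [446.1, -8.4, 68.5]
orientation: [3.142, -0.0, 0.096]
force: [0.6, -0.3, -0.1]
opening: 38.4
grip_force: 0.0
t: 36.85
ee_pos: [445.6, -8.2, 68.7]
orientation: [3.142, -0.0, 0.106]
force: [0.4, -1.1, 0.2]
opening: 38.5
grip_force: 0.0
dp [-0.3  0.1 57.2] dr [ 0.  -0.  -0.1]
```

```bash
python3 -m inch '[{"hand":0.42,"dp":[0,0,25],"dr":[0,0,0]},{"hand":0.42,"dp":[0,0,45],"dr":[0,0,0]},{"hand":0.42,"dp":[0,0,55],"dr":[0,0,0]},{"hand":0.42,"dp":[0,0,57],"dr":[0,0,0]},{"hand":0.42,"dp":[0,0,57],"dr":[0,0,0]},{"hand":0.42,"dp":[0,0,57],"dr":[0,0,0]},{"hand":0,"dp":[0,0,57],"dr":[0,0,0]},{"hand":0,"dp":[0,0,57],"dr":[0,0,0]},{"hand":0,"dp":[0,0,57],"dr":[0,0,0]},{"hand":0,"dp":[0,0,57],"dr":[0,0,0]}]' 25
python3 -m inch '[{"hand":0,"dp":[0,0,-6],"dr":[0,0,0]},{"hand":0,"dp":[0,0,-12],"dr":[0,0,0]},{"hand":0,"dp":[4,-4,-12],"dr":[0,0,0]},{"hand":0,"dp":[8,-7,-12],"dr":[0,0,0]},{"hand":0,"dp":[8,-7,-12],"dr":[0,0,0]},{"hand":0,"dp":[8,-7,-12],"dr":[0,0,0]},{"hand":0,"dp":[8,-7,-6],"dr":[0,0,0]},{"hand":0,"dp":[8,-7,-1],"dr":[0,0,0]},{"hand":0,"dp":[8,-7,0],"dr":[0,0,0]},{"hand":0,"dp":[8,-7,0],"dr":[0,0,0]}]'
```

```text
t: 37.68
ee_pos: [445.4, -7.7, 12.7]
orientation: [3.141, -0.002, 0.104]
force: [-0.6, -0.0, 4.2]
opening: 23.2
grip_force: 25.0
t: 38.52
ee_pos: [451.9, 0.3, 12.1]
orientation: [-3.141, 0.0, 0.103]
force: [-2.1, 1.6, 9.1]
opening: 23.7
grip_force: 25.0
```

```bash
python3 -m inch '[{"hand":0.42,"dp":[0,0,0],"dr":[0,0,0]},{"hand":0.42,"dp":[0,0,0],"dr":[0,0,0]},{"hand":0.42,"dp":[0,0,0],"dr":[0,0,0]},{"hand":0.42,"dp":[0,0,-12],"dr":[0,0,0]},{"hand":0.42,"dp":[0,0,-40],"dr":[0,0,0]},{"hand":0.42,"dp":[0,0,-80],"dr":[0,0,0]},{"hand":0.42,"dp":[0,0,-120],"dr":[0,0,0]},{"hand":0.42,"dp":[0,0,-160],"dr":[0,0,0]},{"hand":0.42,"dp":[0,0,-200],"dr":[0,0,0]},{"hand":0.42,"dp":[0,0,-230],"dr":[0,0,0]},{"hand":0.42,"dp":[0,0,-230],"dr":[0,0,0]}]'
python3 - <<'E'
from h import *
c=bot.camera("wrist"); save(c,"w19"); det("spatula1","wrist",c)
im=c["img"].astype(int)
for nm,m,z in(("blade",im.max(2)<50,9),("handle",(im[...,0]-im[...,2]>60)&(im[...,0]>130),18)):
  for k in cv2.findContours(m.astype(np.uint8),0,1)[0]:
    if cv2.contourArea(k)>300:
      P=np.array([plane(c,*map(float,p),z)[:2] for p in k[:,0]]); 
      a=.1065; T=(P-[470,2])@np.array([[np.cos(a),-np.sin(a)],[np.sin(a),np.cos(a)]])
      if abs(T[:,0].mean())<100 and abs(T[:,1].mean())<115: print(nm,T.min(0).round(1),T.max(0).round(1))
s=bot.camera("scene"); det("cap1","scene",s); det("tare_top","scene",s)
cv2.imwrite("pics/m19.png",np.vstack([cv2.resize(c["img"],(480,300)),cv2.resize(s["img"][130:300,130:450],(480,255))])[:,:,::-1])
E
```

```text
t: 39.43
ee_pos: [454.9, -0.2, 247.9]
orientation: [3.138, -0.011, 0.104]
force: [0.4, 0.5, -0.1]
opening: 38.9
grip_force: 0.0
wrist tip_of spatula1 0.76 [469.   3.   4.] [318. 163.]
wrist tip_of spatula1 0.6 [478. -77.   3.] [376. 162.]
blade [  9.4 -24.6] [81.8 23.7]
blade [ 10.4 -97.9] [ 83.9 -49.4]
handle [-84.6 -10.3] [ 8.1 12.4]
handle [-81.9 -84.4] [  9.1 -60.4]
scene tip_of cap1 0.7 [678.   3.   6.] [322. 230.]
scene tip_of cap1 0.6 [708. 298.  -6.] [393. 210.]
scene tip_of cap1 0.57 [678.  57.   6.] [335. 225.]
scene tip_of cap1 0.49 [684. 113.   4.] [349. 221.]
scene tip_of cap1 0.48 [565. 268.   7.] [370. 183.]
scene tip_of tare_top 0.47 [ 665. -203.   59.] [271. 241.]
```

View pics/m19.png

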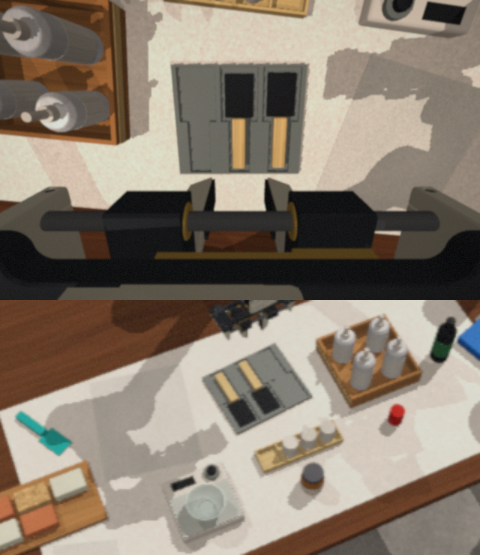

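Both spatulas are now centred in their pockets (px (240,120) and (280,120)). All three caps stand in their cells, the button is up and the arm is clear.

```bash
python3 -c "
from rig import bot
print(bot.sign_off())"
```

```text
the job is handed in; nothing more can be done
None
```

Job handed in; its result was not shown: three caps stand in their own rack cells, both spatulas lie in tray pockets (one had been knocked aside around the button press, so I re-centred it afterwards), and the scale button was pressed fully down and released.

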